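# Pack the relay tote and lock its top tray

### The arm

A 6-joint arm with a two-finger parallel gripper is mounted at the origin on the work surface. World frame = base frame: x ahead of the robot, y to its left, z up, the work surface at z = 0. Lengths are in mm, angles in rad, forces in N, time in s.
With the tool pointing down it reaches from about 425 to 950 mm from the base axis. Payload 14.7 kg.
Tool frame: the origin (TCP) lies between the finger pads; the fingertips stand 19 mm ahead of it and the grasp point (between the pads) is the TCP; z points along the fingers, y is the direction in which the jaws open and shut (so a half turn about z gives the same grasp; the last joint's range is limited). The gripper opens to 85 mm and grips with 20 to 120 N. Pads are 22 mm wide; open, the fingers measure 114 mm over their backs; the gripper's body (76 mm by 85 mm) begins 54 mm behind the grasp point. The pads swing forward as they close: fully open they stand 13 mm farther back than shut.
Start: joints at [1.177, 0.48, 1.596, -0, 1.065, -0.047], TCP at [220.904, 611.305, 250.297] pointing down, gripper open.
Joint ranges: [-2.75, 2.75], [-0.82, 2.05], [0.23, 2.67], [-1.56, 4.7], [0.09, 2.69], [-2.92, 2.92]. Speed limits (rad/s): [1.89, 1.89, 2.39, 3.01, 3.01, 3.01].

### API

Orientations are given as a unit quaternion [x, y, z, w].
In Python, from bench import ctrl, optics gives the robot as it stands.
- The arm moves only by the tool send_rows, never from a script. Its argument "targets" is one flat list of numbers, 5 for each row, row after row: the finger opening in cm, from 0 to 8.54, then the shift along the tool's x, y, z in cm, then the turn about the tool's z in degrees. In form: [hand, dx, dy, dz, turn, hand, dx, dy, dz, turn, ...]. A call has exactly 8 rows; each row is the pose to reach, as a shift and turn from the pose commanded when the call began, along the tool's axes at that moment; what a row does not reach only later rows make up. A row lasts 1/10 s, in which the tool goes at most 50 mm and 8.59 degrees, less where a joint would pass 70% of its speed; a pose out of reach is approached as far as the arm can. A call with a gripper value outside its range is refused whole. The fingers move at their own pace and stop on an object; "newtons" is the grip in N (left out, the last holds). Time passes only in rows, so rows that repeat a pose let the fingers close, or fill a call up. It gives the time, the measured TCP pose, the force and the opening at its end, in the units of the state.
- ctrl.observe(): the state, without advancing time (a new reading comes with each control period).
- optics.snapshot(name): name is "side" or "top" or "wrist"; returns a dict with "color" (384x512x3 uint8, blue, green, red), "fx", "fy", "cx", "cy" (pixels), "origin" and "attitude" of the camera in the world. Camera axes: x right, y down, z forward; pixel columns grow to the right and rows downward; lengths in mm; the calibration is good to about 2 mm. A picture is of the moment at which its call begins. There is no depth.
- ctrl.sign_off(): hands the job in, once; it reports no verdict.
The state is a dict: "t": time; "joint_positions": joint angles; "dq": joint speeds; "tau": joint torques, N m; "eef_pos": TCP position; "eef_rot": TCP orientation; "ft_force": force on the tool from outside, world axes, zero at the start; "wrist_torque": the same for the moment, N m; "finger_gap": finger opening in mm.
Only numpy, scipy, OpenCV 4.12 (cv2) and the standard library are available. Lean on these libraries where they do the work, as an engineer would, in place of code of your own. Each camera call takes 0.05 s, during which the arm holds its last target. There are 200 camera calls.

### The job

Swing both wire bail arms of the grey parts tote right out, then put every black relay module that lies on the bench into the tote. Swing both bails fully back in over the mouth and stand the steel top tray level and centred on them, its long side along the tote's. Then free the clamp knob of the end stop, slide the stop up until it touches the end of the tray, and tighten the knob fully; leave the other things on the bench where they are.

Things in the scene. Friction and masses are not known exactly. Their poses are not given: they have to be found in the camera images.
- tote: grey open parts tote fixed to the bench, outside 200 (its x) x 260 (its y) x 65 mm high, walls and floor 5 mm thick, inside 60 mm deep. Origin: centre of its underside, on the bench surface. Its x points away from the robot, its y to the left, give or take the yaw.
- bail_left (a joint): angle (rad) of the steel wire bail arm at the tote's +y end, a U of 9 mm round wire hinged at both side walls about an axis parallel to the tote's x. 0 = swung fully in (lying level over the mouth, 4 to 5 mm clear of the rim), pi/2 = upright, 2.7 = fully out (past the end wall, 0.44 rad above level), its stop. Turns easily (under 0.1 N m); its weight holds it at either stop.
- bail_left_hinge (a point): point on that bail's hinge axis at the middle of the tote's width, 75 mm above the bench, 112 mm from the tote's centre towards its +y end.
- bail_left_bar (a point): middle of that bail's cross bar (212 mm long along the tote's x, 9 mm thick, 58 mm from the hinge axis). It goes in a half circle over the hinge; swung in it lies 54 mm from the tote's centre line, fully out 164 mm.
- bail_right (a joint): angle (rad) of the steel wire bail arm at the tote's -y end, a U of 9 mm round wire hinged at both side walls about an axis parallel to the tote's x. 0 = swung fully in (lying level over the mouth, 4 to 5 mm clear of the rim), pi/2 = upright, 2.7 = fully out (past the end wall, 0.44 rad above level), its stop. Turns easily (under 0.1 N m); its weight holds it at either stop.
- bail_right_hinge (a point): point on that bail's hinge axis at the middle of the tote's width, 75 mm above the bench, 112 mm from the tote's centre towards its -y end.
- bail_right_bar (a point): middle of that bail's cross bar (212 mm long along the tote's x, 9 mm thick, 58 mm from the hinge axis). It goes in a half circle over the hinge; swung in it lies 54 mm from the tote's centre line, fully out 164 mm.
- tray_handle (a point): centre of the handle of the loose steel top tray: wooden bar 16 wide (its x) x 110 long (its y) x 20 mm high, whose centre is 88 mm above the tray's underside, over the tray's middle. The tray is 140 (x) x 190 (y) mm with walls 35 mm high, about 0.45 kg, the same either way round. Standing on swung-in bails its underside is 79.5 mm above the bench.
- stop (a joint): how far (m) the end stop has slid along its rail towards the tote's +y, from 0 (parked) to 0.16. The rail stands on the bench on the robot's side of the tote. While the knob is tight the stop is locked; free, it slides with about 2 N of friction and a drag of 6 N per m/s, and stays where it is left.
- stop_face (a point): centre of the upright flat face of the stop's blade that looks along the tote's +y, to the tray: the blade reaches over the tote 185 mm along the tote's x, 32 mm high, centred 101 mm above the bench and on the tote's centre line. The axes are those of the tote. The face meets the tray's end wall when the tray's middle is 95 mm from it.
- knob (a joint): angle (rad) of the stop's clamp knob about the vertical: 0 = tight (its clockwise end), 1.3 = fully loosened (its anticlockwise end, seen from above). The stop is free above about 0.5 rad; the knob turns stiffly (0.15 N m, a little more when tightening) and stays where it is left.
- knob_grip (a point): centre of the knob's black grip bar, on its axis, 140 mm above the bench on top of the stop's carriage; the bar is 52 long x 14 wide x 34 mm high and its length is this point's x, parallel to the tote's x when the knob reads 0.
- module1_mid (a point): black relay module, a block 80 (its x) x 40 (its y) x 32 mm high with white relays and orange and grey terminal strips on top, about 0.16 kg, lying somewhere on the bench; the point is its centre, half-way up. May be absent (then None).
- module2_mid (a point): black relay module, a block 80 (its x) x 40 (its y) x 32 mm high with white relays and orange and grey terminal strips on top, about 0.16 kg, lying somewhere on the bench; the point is its centre, half-way up. May be absent (then None).
- module3_mid (a point): black relay module, a block 80 (its x) x 40 (its y) x 32 mm high with white relays and orange and grey terminal strips on top, about 0.16 kg, lying somewhere on the bench; the point is its centre, half-way up. May be absent (then None).
- module4_mid (a point): black relay module, a block 80 (its x) x 40 (its y) x 32 mm high with white relays and orange and grey terminal strips on top, about 0.16 kg, lying somewhere on the bench; the point is its centre, half-way up. May be absent (then None).
- strippers: wire strippers with red handles, 165 mm long, lying flat; a bystander, to be left alone. Origin: its underside.
- driver: red-handled screwdriver, about 200 mm long, lying along its x on the bench; a bystander, to be left alone. Origin: its underside.
- dish: small green dish, 90 mm across, 22 mm high; a bystander, to be left alone. Origin: its underside.
- tray: the same tray; origin: centre of its underside, axes as its handle's.
Not all that is in view belongs to the job. What is shaped like the part that bears module2_mid but pink is not meant.

How it is judged:
By the outcome, as a careful person would: the job done as asked, in the order asked, and still so for the second after the job is handed in, with the robot touching nothing.
Of module1, module2, module3, module4 only 2 to 4 are there at a start; the rules pass over those that are not, and their reading is None.
At some moment in a run one of module1, module2, module3, module4 may be knocked a few centimetres aside while the robot is not near it.
Once in a run the grip may slacken for a moment while it holds something.
It also fails if it takes over 210 s, if anything falls off the work surface, if the arm or the gripper's body presses on something with over 40 N, if the wrist force passes 120 N, or if a joint passes its speed limit or range.

## Working session

There is one attempt and no reset: what is moved stays moved. The work goes in short steps, Python scripts to look and compute and a tool call to move; the robot and the scene stay as the last step left them, time stands still between calls to the robot, and variables do not carry over. Pictures are saved under pics/ and viewed, about 12 in all and at most 16, crops included, and the job is handed in when it is done.

Besides the shell and the picture viewer there is one more tool, called after ">>>" by a JSON object that holds its "fn" and its "kwargs", one argument or row to a line. send_rows: Moves the arm, as the interface text tells. Its arguments: {"type":"object","properties":{"targets":{"type":"array","items":{"type":"number"}},"newtons":{"type":"number"}},"required":["targets"]}

```bash
mkdir -p pics; ls; cat > h.py <<'E'
import numpy as np, cv2, sys
from scipy.spatial.transform import Rotation as R
from bench import ctrl, optics
def snap(n):
    s=optics.snapshot(n); return s
def rot(s):
    a=np.array(s["attitude"],float)
    return a if a.shape==(3,3) else R.from_quat(a).as_matrix()
def ray(s,u,v):
    d=rot(s)@np.array([(u-s["cx"])/s["fx"],(v-s["cy"])/s["fy"],1.]); return np.array(s["origin"],float),d
def onz(s,u,v,z):
    o,d=ray(s,u,v); return o+d*(z-o[2])/d[2]
def proj(s,p):
    c=rot(s).T@(np.array(p,float)-np.array(s["origin"],float)); return s["cx"]+s["fx"]*c[0]/c[2], s["cy"]+s["fy"]*c[1]/c[2]
E
python3 - <<'E'
from h import *
for n in("top","side","wrist"):
    s=snap(n); cv2.imwrite(f"pics/{n}0.png",s["color"]); print(n,s["fx"],s["cx"],s["cy"],s["origin"],np.round(s["attitude"],3).tolist())
    np.save(f"pics/{n}0.npy",s,allow_pickle=True)
t=cv2.imread("pics/top0.png"); cv2.imwrite("pics/top0b.png",cv2.resize(t,(800,600),interpolation=cv2.INTER_CUBIC))
print(ctrl.observe())
E
```

```text
pics
top 365.1102678943765 248.81335699909553 188.07622834778587 [ 370.11562039   11.72890371 1196.50477508] [0.705, -0.704, 0.056, -0.059]
side 441.2427627498453 260.49224922350436 194.11923266382615 [ 467.3531768  -959.82366573 1325.8006569 ] [0.944, -0.021, 0.013, -0.329]
wrist 266.9502493661613 256.3303471686781 194.86722638127185 [151.10514694 636.95017838 374.21385606] [0.81, 0.568, 0.084, 0.12]
{'t': 0.15, 'joint_positions': array([ 1.17740881e+00,  4.80692879e-01,  1.59671118e+00,  2.34080772e-05,
        1.06510465e+00, -4.66148602e-02]), 'dq': array([-0.00231195, -0.00360154, -0.00164533, -0.00043128, -0.00149977,
       -0.00146848]), 'tau': array([ 3.13655619e-04, -9.51135135e+01, -4.30460215e+01, -9.74113846e-05,
        8.32466874e-03,  3.17189347e-05]), 'eef_pos': array([220.78476443, 611.05059415, 249.82319656]), 'eef_rot': array([ 1.72524459e-01,  9.85005127e-01, -4.44753306e-04, -1.09945415e-04]), 'ft_force': array([ 0.33156599, -0.54060268, -0.20298565]), 'wrist_torque': array([-0.01241308,  0.0008817 , -0.0236513 ]), 'finger_gap': 85.23653178791045}
```

View pics/top0b.png

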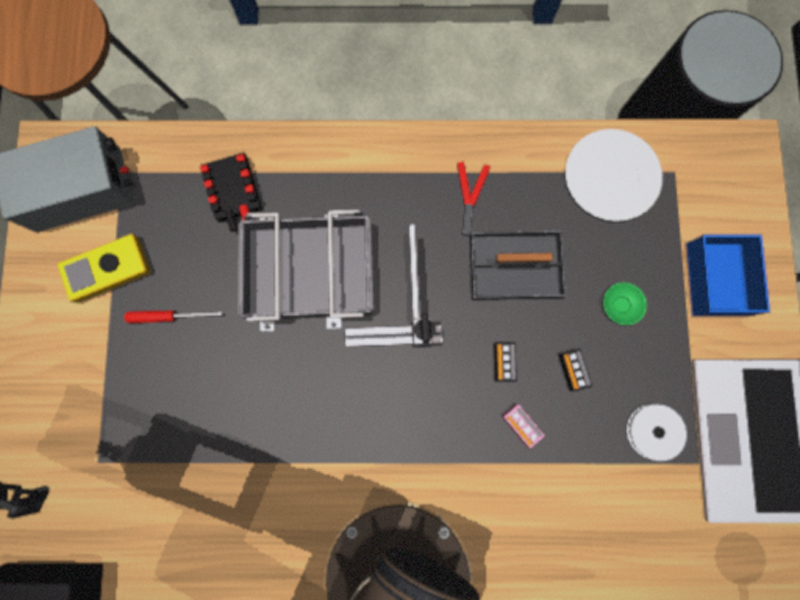

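View pics/side0.png

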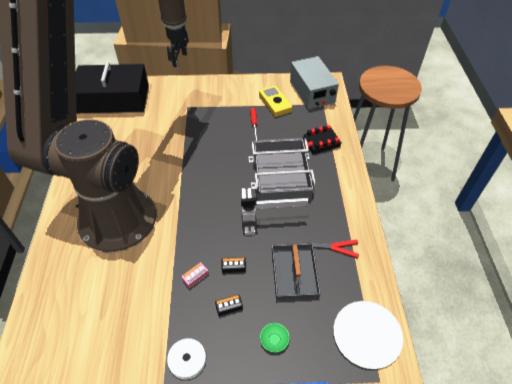

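The top view (800x600 scale) shows:
- The tote is at about (305,267), with the stop rail at (395,335) and the knob at (423,330).
- The tray handle is at (523,258).
- The module candidates are A (505,362), B (575,370) and the pink one (523,426). A and B are black with white and orange, so they fit. The pink one is the decoy.
- The black and red block at (230,188) is not a module.

I'll confirm this in one enlarged crop.

```bash
python3 - <<'E'
from h import *
t=cv2.imread("pics/top0.png")
a=cv2.resize(t[125:225,145:295],None,fx=5,fy=5,interpolation=cv2.INTER_CUBIC)[:,:750]
cv2.imwrite("pics/c1.png",a)
b=cv2.resize(t[210:295,300:400],None,fx=6,fy=6,interpolation=cv2.INTER_CUBIC)
s=cv2.imread("pics/side0.png"); 
b2=cv2.resize(t[140:200,295:365],None,fx=2.8,fy=2.8,interpolation=cv2.INTER_CUBIC)
c=np.zeros((600,800,3),np.uint8); c[:510,:600]=b; c[:168,600:796]=b2; cv2.imwrite("pics/c2.png",c)
E
```

```text
(no output)
```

View pics/c1.png

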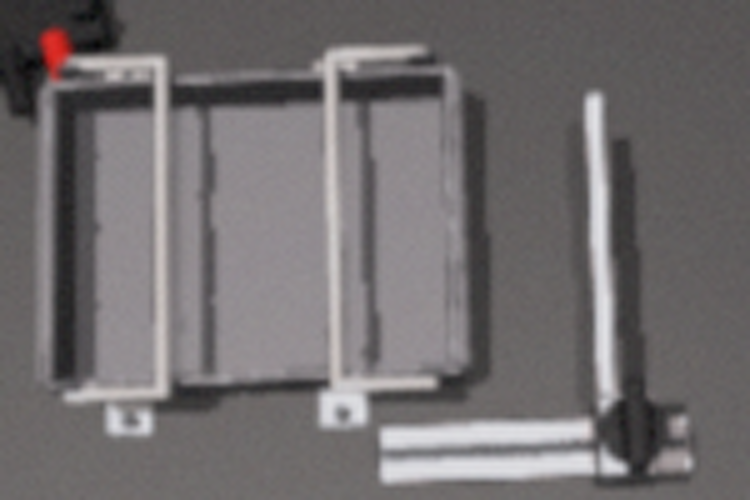

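View pics/c2.png

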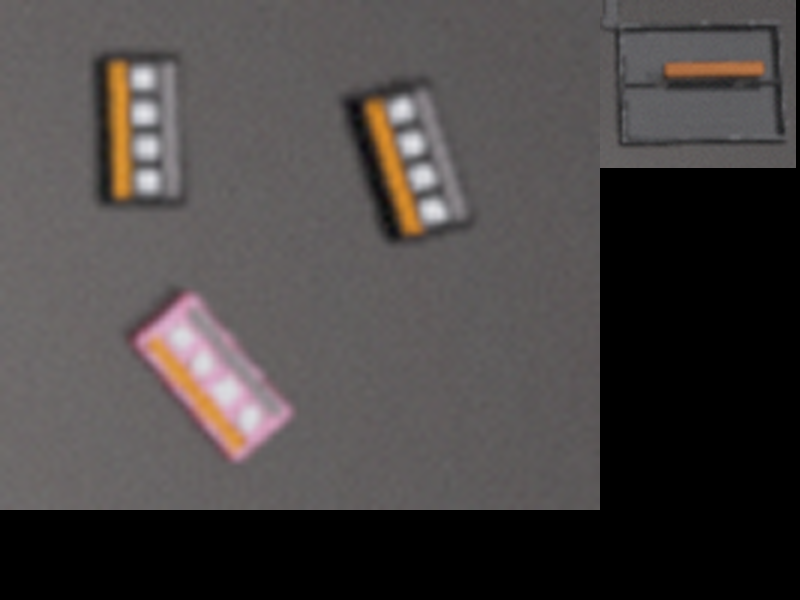

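The crop shows both bails lying swung in (bars at crop x≈160 and 333, arm length ≈95 px, i.e. 58 mm). The stop is parked at the right with the knob on its carriage. Modules A and B are black bodies with orange, white and grey tops, so they are confirmed. The pink one is rejected. Next I'll measure.

```bash
cat > m0.py <<'E'
from h import *
T=np.load("pics/top0.npy",allow_pickle=True).item(); S=np.load("pics/side0.npy",allow_pickle=True).item()
def c1(u,v,z): return np.round(onz(T,145+(u+.5)/5-.5,125+(v+.5)/5-.5,z),1)
if __name__=="__main__":
    print("barL",c1(160,56,77),c1(161,398,77)); print("barR",c1(333,50,77),c1(335,388,77))
    print("hingeends",c1(65,396,75),c1(437,383,75),c1(72,62,75),c1(430,50,75))
    print("tote rim NW,NE,SE,SW",c1(43,85,65),c1(455,68,65),c1(466,378,65),c1(40,385,65))
    print("blade",c1(595,92,117),c1(605,395,117)); print("knob top",c1(632,428,157)); print("rail",c1(382,455,20))
    print("tray corners",[np.round(onz(T,295+u/2.8,140+v/2.8,35),1).tolist() for u,v in((20,27),(176,25),(184,142),(23,144))])
    for n,s in(("top",T),("side",S)):
        im=s["color"]; h=cv2.cvtColor(im,cv2.COLOR_BGR2HSV)
        o=cv2.inRange(h,(8,130,90),(22,255,255)); w=cv2.inRange(h,(0,0,170),(180,45,255))
        for nm,m in(("orange",o),("white",w)):
            k,l,st,ce=cv2.connectedComponentsWithStats(cv2.morphologyEx(m,cv2.MORPH_CLOSE,np.ones((3,3))))
            for i in range(1,k):
                if 15<st[i,4]<260:
                    p=onz(s,*ce[i],34)
                    if 300<p[0]<900 and abs(p[1])<600: 
                        q=cv2.minAreaRect(np.argwhere(l==i)[:,::-1].astype(np.float32)); print(n,nm,st[i,4],np.round(ce[i],1),np.round(p,0),np.round(q[1],1),round(q[2],1))
E
python3 m0.py
```

```text
barL [721.7 247.7  77. ] [502.6 239.7  77. ]
barR [725.7 137.6  77. ] [509.  132.3  77. ]
hingeends [504.  299.6  75. ] [512.4  69.4  75. ] [718.4 304.2  75. ] [726.4  75.9  75. ]
tote rim NW,NE,SE,SW [706.1 324.8  65. ] [717.6  60.3  65. ] [516.8  51.8  65. ] [512.1 318.1  65. ]
blade [686.4 -27.7 117. ] [500.  -32.8 117. ]
knob top [476.3 -46.5 157. ]
rail [472.5 107.3  20. ]
tray corners [[688.0, -156.9, 35.0], [690.6, -339.4, 35.0], [552.0, -342.2, 35.0], [549.5, -157.4, 35.0]]
top orange 18 [295.2 105.3] [ 841. -137.   34.] [8. 6.] 90.0
top orange 149 [335.6 164.4] [ 639. -265.   34.] [ 4.5 34.1] 88.1
top orange 79 [319.4 231.1] [ 423. -206.   34.] [22.  3.] 90.0
top orange 78 [364.8 237.2] [ 404. -348.   34.] [23.4  3.4] 73.3
top white 237 [172.8 176.3] [599. 264.  34.] [75. 19.] 90.0
top white 177 [264.4 174.8] [604. -33.  34.] [62.   2.9] 87.4
top white 19 [126. 201.] [518. 412.  34.] [18.  0.] 180.0
top white 38 [323.6 228.5] [ 431. -219.   34.] [13.  3.] 90.0
top white 21 [369.  236.1] [ 407. -362.   34.] [8.5 2.5] 71.6
side orange 31 [264.1 101.1] [570. 594.  34.] [19.6  2.4] 53.1
side orange 61 [280.9 112.9] [639. 513.  34.] [ 5.1 20.4] 78.7
side orange 143 [296.  259.9] [ 634. -222.   34.] [30.4  4.7] 82.9
side orange 56 [233.2 259. ] [ 424. -210.   34.] [ 2. 20.] 90.0
side orange 65 [227.5 298.9] [ 405. -353.   34.] [ 3.  22.1] 74.1
side white 142 [279.9 149.7] [618. 290.  34.] [11.7 55.1] 86.8
side white 24 [250.5 158.5] [497. 246.  34.] [5. 3.] 90.0
side white 150 [281.8 200.6] [606.  30.  34.] [ 2.9 50.2] 86.4
side white 65 [233.5 262.6] [ 425. -224.   34.] [ 3. 18.] 90.0
side white 78 [228.  302.8] [ 407. -366.   34.] [ 4.1 20.9] 74.7
```

>>> {"fn": "send_rows", "kwargs": {
  "targets": [8.5,-30,-13,0,60,8.5,-30,-13,0,60,8.5,-30,-13,0,60,8.5,-30,-13,0,60,8.5,-30,-13,0,60,8.5,-30,-13,0,60,8.5,-30,-13,0,60,8.5,-30,-13,0,60]
}}

```text
t: 0.95
eef_pos: [461.3, 384.4, 250.1]
eef_rot: [0.645, 0.764, -0.0, 0.0]
ft_force: [0.5, 0.7, -0.4]
finger_gap: 85.2
```

```bash
cat >> h.py <<'E'
C=np.array([614.,189.]); YAW=.035
def toT(p):
    p=np.asarray(p,float); d=p[:2]-C; c,s=np.cos(YAW),np.sin(YAW)
    return np.array([c*d[0]+s*d[1],-s*d[0]+c*d[1],p[2]])
def toW(q):
    c,s=np.cos(YAW),np.sin(YAW); return np.array([C[0]+c*q[0]-s*q[1],C[1]+s*q[0]+c*q[1],q[2]])
def need(world,yang=None):
    "shift in cm along tool axes and turn (deg) so that tool y has world angle yang deg"
    st=ctrl.observe(); r=R.from_quat(st["eef_rot"]).as_matrix()
    d=r.T@(np.array(world)-st["eef_pos"])/10; a=np.degrees(np.arctan2(r[1,1],r[0,1]))
    tz=r[:,2]; out=[round(float(x),2) for x in d]
    t=None if yang is None else round(float(-((yang-a+180)%360-180)),2)
    print("t%.1f"%st["t"],"pos",np.round(st["eef_pos"],1),"tote",np.round(toT(st["eef_pos"]),1),"yang %.1f"%a,"zt",np.round(tz,3),"gap %.1f"%st["finger_gap"],"F",np.round(st["ft_force"],1),"NEED",out,"turn",t)
E
python3 -c "
from h import *
need(toW([0,54,200]),-88)"
```

```text
t0.9 pos [461.3 384.4 250.1] tote [-145.7  200.6  250.1] yang 9.6 zt [ 0.    -0.001 -1.   ] gap 85.2 F [ 0.5  0.7 -0.4] NEED [-16.46, 12.5, 5.02] turn 97.62
```

>>> {"fn": "send_rows", "kwargs": {
  "targets": [5,-16.5,12.5,5,60,5,-16.5,12.5,5,60,5,-16.5,12.5,5,60,5,-16.5,12.5,5,60,5,-16.5,12.5,5,60,5,-16.5,12.5,5,60,5,-16.5,12.5,5,60,5,-16.5,12.5,5,60]
}}

```text
t: 1.75
eef_pos: [610.6, 247.0, 199.9]
eef_rot: [0.94, 0.342, -0.0, -0.0]
ft_force: [0.5, 0.5, 0.1]
finger_gap: 49.9
```

>>> {"fn": "send_rows", "kwargs": {
  "targets": [5,0,0,0,37.6,5,0,0,0,37.6,5,0,0,0,37.6,5,0,0,0,37.6,5,0,0,0,37.6,5,0,0,0,37.6,5,0,0,0,37.6,5,0,0,0,37.6]
}}

```text
t: 2.55
eef_pos: [610.8, 246.9, 200.3]
eef_rot: [1.0, 0.024, -0.0, 0.0]
ft_force: [0.2, 0.4, 0.1]
finger_gap: 49.9
```

```bash
python3 - <<'E'
from h import *
need(toW([0,54,75]),-88)
s=snap("wrist"); np.save("pics/w1.npy",s,allow_pickle=True); cv2.imwrite("pics/w1.png",cv2.resize(s["color"],(768,576))); print(s["origin"],s["attitude"])
for q in([0,54,75],[0,-54,75],[0,0,5]): print(q,np.round(proj(s,toW(q)),1))
E
```

```text
t2.5 pos [610.8 246.9 200.3] tote [ -1.2  57.9 200.3] yang -87.3 zt [-0. -0. -1.] gap 49.9 F [0.2 0.4 0.1] NEED [0.11, 0.4, 12.53] turn 0.75
[684.56980934 251.10379178 324.7601217 ] [ 0.71558833 -0.6829183  -0.10163672  0.10595246]
[0, 54, 75] [261.4 191.9]
[0, -54, 75] [372.1 193.1]
[0, 0, 5] [304.4 176.4]
```

View pics/w1.png

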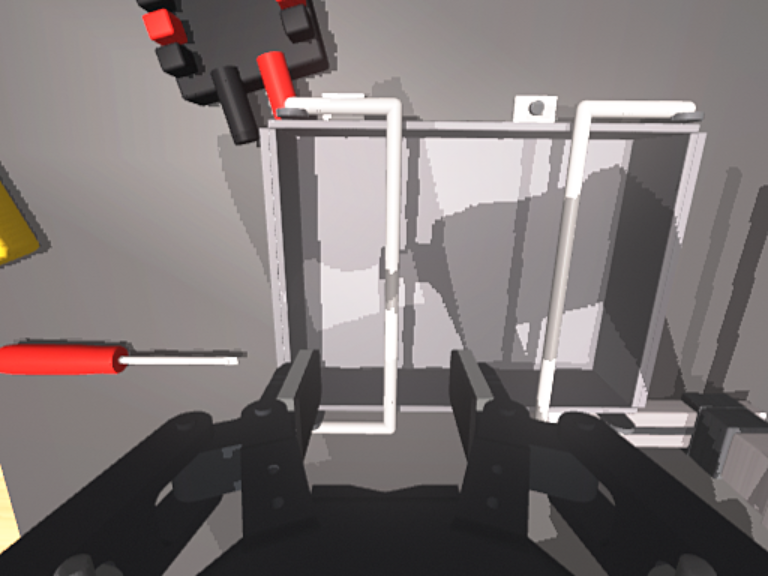

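The wrist view shows the left bar from (398,105) to (390,430), lying between the open fingers, and the right bar from (583,108) to (543,415). I'll refine the tote pose from these.

```bash
python3 - <<'E'
from h import *
s=np.load("pics/w1.npy",allow_pickle=True).item()
f=lambda u,v,z:onz(s,(u+.5)/1.5-.5,(v+.5)/1.5-.5,z)
for n,u,v,z in(("L far",396,107,75),("L mid",389.5,340,75),("L near",390,428,75),("R far",583,110,75),("R mid",556,320,75),("R near",544,412,75),("hingeL far",290,105,75),("hingeR far",690,107,75),("rim NW",268,125,65),("rim NE",704,130,65),("driver tip",238,361,5)):
    p=f(u,v,z); print(n,np.round(p,1),np.round(toT(p),1))
E
```

```text
L far [719.8 246.5  75. ] [107.8  53.8  75. ]
L mid [575.5 243.   75. ] [-36.6  55.3  75. ]
L near [506.3 239.2  75. ] [-105.9   53.9   75. ]
R far [723.2 139.5  75. ] [107.4 -53.3  75. ]
R mid [595.1 133.   75. ] [-20.9 -55.3  75. ]
R near [524.8 129.6  75. ] [-91.2 -56.2  75. ]
hingeL far [718.1 307.   75. ] [108.1 114.3  75. ]
hingeR far [727.6  78.8  75. ] [ 109.7 -114.1   75. ]
rim NW [707.7 322.7  65. ] [ 98.4 130.3  65. ]
rim NE [717.2  60.   65. ] [  98.6 -132.5   65. ]
driver tip [518.6 372.9   5. ] [-88.9 187.2   5. ]
```

>>> {"fn": "send_rows", "kwargs": {
  "targets": [4,0,0.4,3,0.7,4,0,0.4,6,0.7,4,0,0.4,9,0.7,4,0,0.4,11,0.7,4,0,0.4,12,0.7,4,0,0.4,12.5,0.7,4,0,0.4,12.5,0.7,4,0,0.4,12.5,0.7],
  "newtons": 25
}}

```text
t: 3.4
eef_pos: [611.7, 242.9, 76.3]
eef_rot: [1.0, 0.016, 0.001, -0.0]
ft_force: [1.1, 0.4, -0.3]
finger_gap: 40.1
```

>>> {"fn": "send_rows", "kwargs": {
  "targets": [2,0,0,0,0,1,0,0,0,0,0.5,0,0,0,0,0.5,0,0,0,0,0.5,0,0,0,0,0.5,0,0,0,0,0.5,0,0,0,0,0.5,0,0,0,0]
}}

```text
t: 4.2
eef_pos: [611.5, 242.6, 76.0]
eef_rot: [1.0, 0.016, 0.0, -0.0]
ft_force: [0.0, -2.1, 6.6]
finger_gap: 7.9
```

```bash
python3 - <<'E'
from h import *
need(toW([0,54,75]),-88)
for th in np.arange(.3,2.71,.3): print(round(th,2), "dy %.2f dz %.2f"%(-(112-58*np.cos(th)-54)/10, -5.8*np.sin(th)))
E
```

```text
t4.2 pos [611.5 242.6  76. ] tote [-0.6 53.7 76. ] yang -88.2 zt [ 0.001  0.    -1.   ] gap 7.9 F [ 0.  -2.1  6.6] NEED [0.06, -0.03, 0.1] turn -0.16
0.3 dy -0.26 dz -1.71
0.6 dy -1.01 dz -3.27
0.9 dy -2.19 dz -4.54
1.2 dy -3.70 dz -5.41
1.5 dy -5.39 dz -5.79
1.8 dy -7.12 dz -5.65
2.1 dy -8.73 dz -5.01
2.4 dy -10.08 dz -3.92
2.7 dy -11.04 dz -2.48
```

>>> {"fn": "send_rows", "kwargs": {
  "targets": [0.5,0,-0.26,-1.71,0,0.5,0,-1.01,-3.27,0,0.5,0,-2.19,-4.54,0,0.5,0,-3.7,-5.41,0,0.5,0,-5.39,-5.79,0,0.5,0,-7.12,-5.65,0,0.5,0,-8.73,-5.0,0,0.5,0,-10.08,-3.92,0]
}}

```text
t: 5.0
eef_pos: [608.0, 344.5, 114.6]
eef_rot: [1.0, 0.016, 0.0, -0.0]
ft_force: [1.0, -3.1, -0.7]
finger_gap: 7.7
```

>>> {"fn": "send_rows", "kwargs": {
  "targets": [0.5,0,-0.6,0.8,0,0.5,0,-0.95,1.3,0,0.5,0,-0.95,1.3,0,2,0,-0.95,1.3,0,4,0,-0.95,1.3,0,4,0,-0.95,1.3,0,4,0,-0.95,-3,0,4,0,-0.95,-7,0]
}}

```text
t: 5.8
eef_pos: [606.9, 352.3, 184.5]
eef_rot: [1.0, 0.016, -0.001, 0.001]
ft_force: [1.7, 0.0, 0.0]
finger_gap: 39.9
```

```bash
python3 - <<'E'
from h import *
need(toW([0,-54,75]),-88)
E
```

```text
t5.8 pos [606.9 352.3 184.5] tote [ -1.4 163.4 184.5] yang -88.2 zt [-0.002 -0.001 -1.   ] gap 39.9 F [1.7 0.  0. ] NEED [0.24, 21.73, 10.97] turn -0.19
```

>>> {"fn": "send_rows", "kwargs": {
  "targets": [4,0.2,5,0,0,4,0.2,10,0,0,4,0.2,15,0,0,4,0.2,19,0,0,4,0.2,21.7,1,0,4,0.2,21.7,4,0,4,0.2,21.7,7,0,4,0.2,21.7,9,0]
}}

```text
t: 6.6
eef_pos: [615.8, 135.3, 92.8]
eef_rot: [1.0, 0.015, -0.001, 0.0]
ft_force: [0.2, -0.2, 0.6]
finger_gap: 39.9
```

>>> {"fn": "send_rows", "kwargs": {
  "targets": [4,0,0,1.5,0,4,0,0,1.9,0,3,0,0,1.9,0,0.5,0,0,1.9,0,0.5,0,0,1.9,0,0.5,0,0,1.9,0,0.5,0,0,1.9,0,0.5,0,0,1.9,0]
}}

```text
t: 7.4
eef_pos: [617.2, 134.9, 76.6]
eef_rot: [1.0, 0.016, 0.001, 0.001]
ft_force: [0.3, -14.2, 1.1]
finger_gap: 8.1
```

```bash
python3 - <<'E'
from h import *
need(toW([0,-54,75]),-88)
E
```

```text
t7.4 pos [617.2 134.9  76.6] tote [  1.3 -54.1  76.6] yang -88.2 zt [ 0.002 -0.001 -1.   ] gap 8.1 F [  0.3 -14.2   1.1] NEED [-0.13, -0.01, 0.16] turn -0.15
```

>>> {"fn": "send_rows", "kwargs": {
  "targets": [0.5,0,0.35,-1.6,0,0.5,0,1.1,-3.2,0,0.5,0,2.3,-4.45,0,0.5,0,3.8,-5.3,0,0.5,0,5.5,-5.7,0,0.5,0,7.22,-5.55,0,0.5,0,8.83,-4.9,0,0.5,0,10.15,-3.8,0]
}}

```text
t: 8.2
eef_pos: [621.2, 33.7, 115.4]
eef_rot: [1.0, 0.016, 0.002, 0.0]
ft_force: [4.0, 2.8, 1.2]
finger_gap: 7.9
```

>>> {"fn": "send_rows", "kwargs": {
  "targets": [0.5,0,0.6,0.8,0,0.5,0,0.95,1.3,0,0.5,0,0.95,1.3,0,2,0,0.95,1.3,0,2.6,0,0.95,1.3,0,2.6,0,0.95,1.3,0,2.6,0,0.95,-3,0,3,0,0.95,-8,0]
}}

```text
t: 9.0
eef_pos: [618.5, 25.3, 192.8]
eef_rot: [1.0, 0.016, -0.002, -0.0]
ft_force: [2.0, 0.7, 0.7]
finger_gap: 30.1
```

```bash
python3 - <<'E'
from h import *
T=np.load("pics/top0.npy",allow_pickle=True).item()
A=onz(T,324.4,231.7,32)
print(A); need([A[0],A[1],150],-88)
t=snap("top"); cv2.imwrite("pics/top1.png",cv2.resize(t["color"],(800,600),interpolation=cv2.INTER_CUBIC))
E
```

```text
[ 420.96283615 -221.9997237    32.        ]
t9.0 pos [618.5  25.3 192.8] tote [  -1.3 -163.8  192.8] yang -88.2 zt [-0.005  0.    -1.   ] gap 30.1 F [2.  0.7 0.7] NEED [-20.51, 24.08, 4.37] turn -0.16
```

View pics/top1.png

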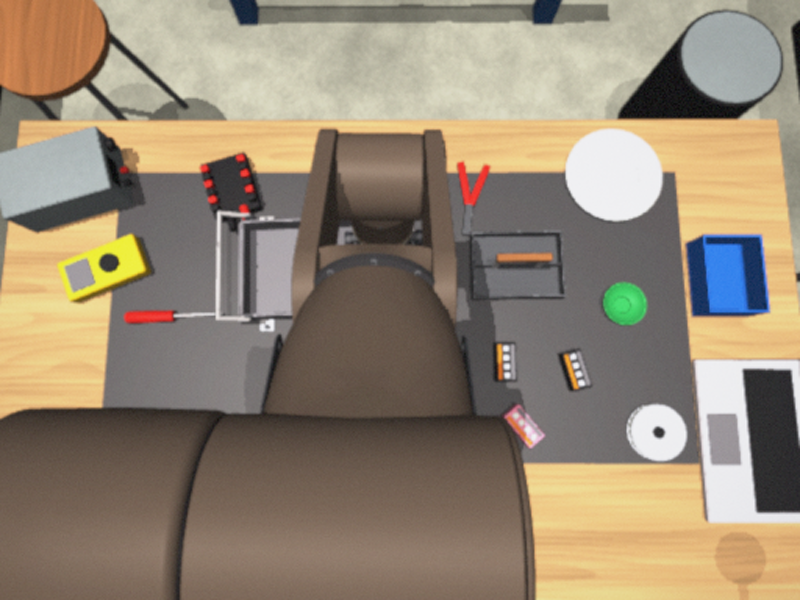

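>>> {"fn": "send_rows", "kwargs": {
  "targets": [7,-20.5,24,1,0,7,-20.5,24,1,0,7,-20.5,24,1,0,7,-20.5,24,1,0,7,-20.5,24,1,0,7,-20.5,24,1,0,7,-20.5,24,1,0,7,-20.5,24,1,0]
}}

```text
t: 9.85
eef_pos: [421.4, -222.7, 183.6]
eef_rot: [1.0, 0.014, -0.0, 0.0]
ft_force: [-0.5, 0.2, -0.7]
finger_gap: 70.1
```

```bash
python3 - <<'E'
from h import *
need([421,-222,150],-88)
s=snap("wrist"); np.save("pics/w2.npy",s,allow_pickle=True); cv2.imwrite("pics/w2.png",cv2.resize(s["color"],(768,576)))
E
```

```text
t9.8 pos [ 421.4 -222.7  183.6] tote [-206.9 -404.7  183.6] yang -88.3 zt [-0. -0. -1.] gap 70.1 F [-0.5  0.2 -0.7] NEED [-0.04, -0.08, 3.36] turn -0.34
```

View pics/w2.png

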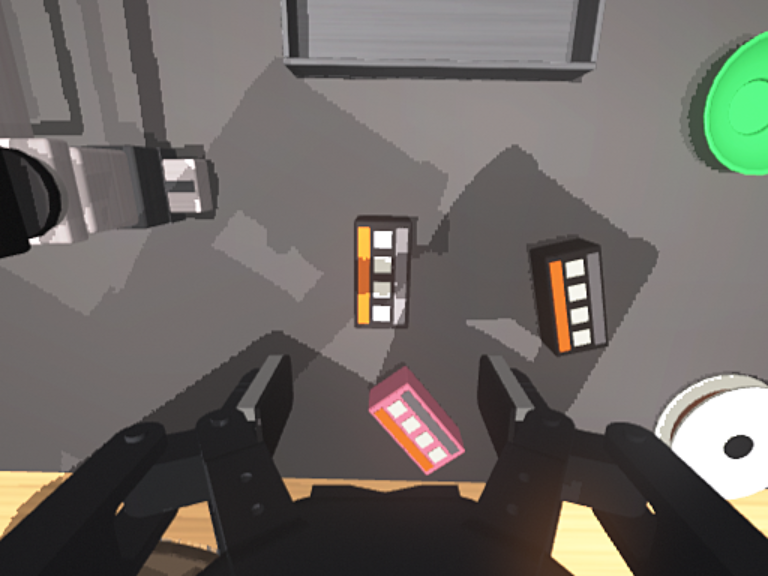

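The wrist view shows module A's top at (382,277), almost aligned with the jaws, and B's top at (578,303). The pink one is at (417,420) and the tray's near wall runs along the top.

```bash
python3 - <<'E'
from h import *
s=np.load("pics/w2.npy",allow_pickle=True).item()
f=lambda u,v,z:onz(s,(u+.5)/1.5-.5,(v+.5)/1.5-.5,z)
for n,a,b,c in(("A",(383,239),(381,314),(382,274)),("B",(574,268),(582,338),(578,303)),("P",(397,408),(438,455),(417,420))):
    p,q,m=[f(*x,33) for x in(a,b,c)]; d=p-q; ang=np.degrees(np.arctan2(d[1],d[0])); print(n,np.round((p+q)/2,1),np.round(m,1),"len",np.linalg.norm(d).round(1),"long axis deg",ang.round(1)); need([*((p+q)/2)[:2],18],ang-90)
for a,b in(((289,66),(596,71)),): print("tray near",f(*a,35),f(*b,35))
E
```

```text
A [ 422.8 -219.7   33. ] [ 425.4 -219.7   33. ] len 55.0 long axis deg -0.0
t9.9 pos [ 422.4 -221.9  183.7] tote [-205.8 -403.9  183.7] yang -88.3 zt [ 0.  0. -1.] gap 69.9 F [-0.1  0.2 -0.4] NEED [0.04, -0.21, 16.57] turn 1.71
B [ 407.  -362.2   33. ] [ 407.7 -362.    33. ] len 55.0 long axis deg 15.5
t9.9 pos [ 422.4 -221.9  183.7] tote [-205.8 -403.9  183.7] yang -88.3 zt [ 0.  0. -1.] gap 69.9 F [-0.1  0.2 -0.4] NEED [-1.96, 13.98, 16.57] turn -13.85
P [ 295.5 -251.8   33. ] [ 306.6 -250.6   33. ] len 55.6 long axis deg 39.2
t9.9 pos [ 422.4 -221.9  183.7] tote [-205.8 -403.9  183.7] yang -88.3 zt [ 0.  0. -1.] gap 69.9 F [-0.1  0.2 -0.4] NEED [-12.77, 2.62, 16.57] turn -37.5
tray near [ 554.69806616 -159.81034421   35.        ] [ 557.10118785 -346.9285293    35.        ]
```

>>> {"fn": "send_rows", "kwargs": {
  "targets": [7,0,-0.2,5,1.7,7,0,-0.2,10,1.7,7,0,-0.2,13,1.7,7,0,-0.2,15,1.7,7,0,-0.2,16.1,1.7,7,0,-0.2,16.1,1.7,5,0,-0.2,16.1,1.7,3,0,-0.2,16.1,1.7],
  "newtons": 45
}}

```text
t: 10.7
eef_pos: [423.6, -219.5, 23.6]
eef_rot: [1.0, 0.001, 0.001, 0.0]
ft_force: [-0.4, -2.0, 2.7]
finger_gap: 42.2
```

>>> {"fn": "send_rows", "kwargs": {
  "targets": [3,0,0,0,0,3,0,0,0,0,3,0,0,0,0,3,0,0,-2,0,3,0,0,-6,0,3,0,0,-11,0,3,0,0,-16,0,3,0,0,-18,0]
}}

```text
t: 11.5
eef_pos: [424.1, -220.1, 207.7]
eef_rot: [1.0, 0.001, 0.003, 0.002]
ft_force: [0.5, -0.7, -2.7]
finger_gap: 39.4
```

```bash
python3 - <<'E'
from h import *
need(toW([0,60,200]),-88)
E
```

```text
t11.5 pos [ 424.1 -220.1  207.7] tote [-204.1 -402.2  207.7] yang -89.9 zt [ 0.006 -0.003 -1.   ] gap 39.4 F [ 0.5 -0.7 -2.7] NEED [18.87, -46.87, 0.72] turn -1.88
```

>>> {"fn": "send_rows", "kwargs": {
  "targets": [3,2,-4,0,-1.9,3,4,-9,0,-1.9,3,6,-14,0,-1.9,3,8,-19,0,-1.9,3,10,-24,0,-1.9,3,12,-29,0,-1.9,3,14,-34,0,-1.9,3,15,-37,0,-1.9]
}}

```text
t: 12.3
eef_pos: [570.8, 148.7, 203.6]
eef_rot: [1.0, 0.018, 0.001, -0.0]
ft_force: [1.7, -0.7, -1.8]
finger_gap: 39.2
```

```bash
python3 - <<'E'
from h import *
need(toW([0,60,29]),-88)
E
```

```text
t12.3 pos [570.8 148.7 203.6] tote [-44.5 -38.7 203.6] yang -88.0 zt [ 0.002  0.    -1.   ] gap 39.2 F [ 1.7 -0.7 -1.8] NEED [4.43, -9.87, 17.47] turn 0.03
```

>>> {"fn": "send_rows", "kwargs": {
  "targets": [3,2,-4,0,0,3,4,-8,0,0,3,4.4,-9.8,1,0,3,4.4,-9.8,4,0,3,4.4,-9.8,8,0,3,4.4,-9.8,11,0,3,4.4,-9.8,14,0,3,4.4,-9.8,16.5,0]
}}

```text
t: 13.1
eef_pos: [610.2, 245.6, 36.5]
eef_rot: [1.0, 0.018, -0.0, 0.0]
ft_force: [-0.6, -0.4, -1.4]
finger_gap: 39.1
```

>>> {"fn": "send_rows", "kwargs": {
  "targets": [3,0,0,0.5,0,3,0,0,0.9,0,3,0,0,0.9,0,6,0,0,0.9,0,6,0,0,0.9,0,6.5,0,0,-4,0,6.5,0,0,-9,0,6.5,0,0,-14,0]
}}

```text
t: 13.9
eef_pos: [610.7, 246.0, 179.8]
eef_rot: [1.0, 0.018, 0.0, -0.0]
ft_force: [0.7, 0.9, 0.4]
finger_gap: 64.8
```

```bash
python3 - <<'E'
from h import *
need([424,-222,200],-88)
t=snap("top"); np.save("pics/top2.npy",t,allow_pickle=True); s=snap("side"); np.save("pics/side2.npy",s,allow_pickle=True)
im=np.zeros((600,800,3),np.uint8)
im[:300,:400]=cv2.resize(t["color"],(400,300)); im[:600-300,400:]=cv2.resize(t["color"][200:290,290:410],(400,300))
im[300:,:400]=cv2.resize(s["color"],(400,300)); im[300:,400:]=cv2.resize(s["color"][120:210,220:340],(400,300))
cv2.imwrite("pics/m2.png",im)
E
```

```text
t13.9 pos [610.7 246.  179.8] tote [ -1.3  57.1 179.8] yang -88.0 zt [ 0.  0. -1.] gap 64.8 F [0.7 0.9 0.4] NEED [-20.31, 46.11, -2.03] turn 0.03
```

View pics/m2.png

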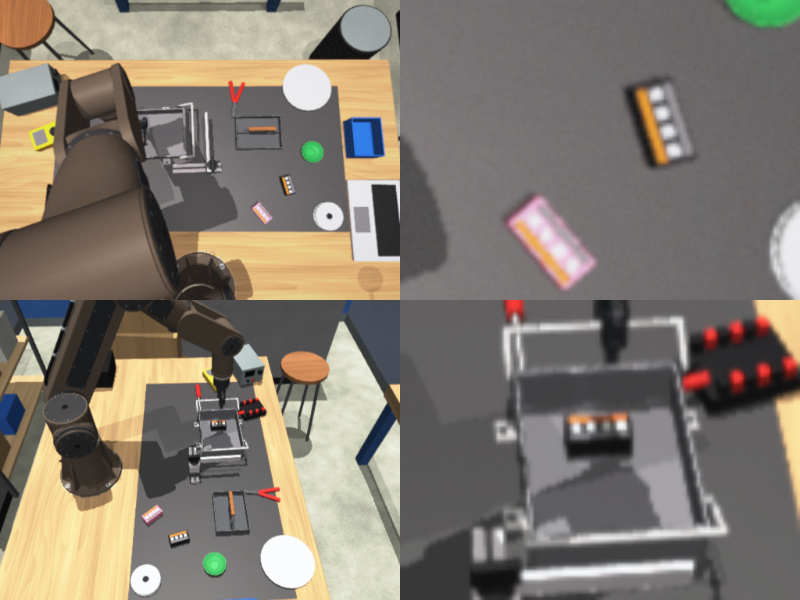

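Module A is in the tote and both bails are out. B is unmoved. Now for B.

>>> {"fn": "send_rows", "kwargs": {
  "targets": [7,-15,39,-1,0,7,-15,39,-1,0,7,-15,39,-1,0,7,-15,39,-1,0,7,-15,39,-1,0,7,-15,39,-1,0,7,-15,39,-1,0,7,-15,39,-1,0]
}}

```text
t: 14.8
eef_pos: [479.9, -133.8, 187.9]
eef_rot: [1.0, 0.018, 0.001, 0.0]
ft_force: [0.4, 0.0, -0.5]
finger_gap: 70.1
```

>>> {"fn": "send_rows", "kwargs": {
  "targets": [7,-7.5,21,1,-13.5,7,-7.5,21,1,-13.5,7,-7.5,21,1,-13.5,7,-7.5,21,1,-13.5,7,-7.5,21,1,-13.5,7,-7.5,21,1,-13.5,7,-7.5,21,1,-13.5,7,-7.5,21,1,-13.5]
}}

```text
t: 15.6
eef_pos: [413.3, -343.8, 177.4]
eef_rot: [0.991, 0.135, 0.0, 0.0]
ft_force: [0.1, 0.5, 0.4]
finger_gap: 70.0
```

```bash
python3 - <<'E'
from h import *
need([407,-362.2,22],-74.5)
s=snap("wrist"); np.save("pics/w3.npy",s,allow_pickle=True); im=s["color"]
h=cv2.cvtColor(im,cv2.COLOR_BGR2HSV); o=cv2.inRange(h,(5,130,60),(24,255,255)); 
k,l,st,ce=cv2.connectedComponentsWithStats(o)
for i in range(1,k):
    if st[i,4]>60:
        pts=np.argwhere(l==i)[:,::-1].astype(np.float32); q=cv2.boxPoints(cv2.minAreaRect(pts)); w=np.array([onz(s,*c,32)[:2] for c in q]); print(st[i,4],np.round(ce[i],1),np.round(onz(s,*ce[i],32),1),"world box",np.round(w,0).tolist())
u,v=proj(s,[407,-362.2,33]); print("B pred px",u,v)
E
```

```text
t15.6 pos [ 413.3 -343.8  177.4] tote [-219.3 -525.4  177.4] yang -74.4 zt [ 0. -0. -1.] gap 70.0 F [0.1 0.5 0.4] NEED [-1.1, 1.61, 15.54] turn 0.05
521 [260.  196.4] [ 404.9 -349.1   32. ] world box [[436.0, -336.0], [438.0, -344.0], [371.0, -363.0], [369.0, -355.0]]
246 [135.3 257.1] [ 297.5 -232.    32. ] world box [[311.0, -216.0], [317.0, -221.0], [283.0, -249.0], [276.0, -243.0]]
B pred px 272.5094822865027 198.0375272167881
```

>>> {"fn": "send_rows", "kwargs": {
  "targets": [7,-1.1,1.6,4,0,7,-1.1,1.6,8,0,7,-1.1,1.6,12,0,7,-1.1,1.6,14.5,0,7,-1.1,1.6,15.5,0,7,-1.1,1.6,15.5,0,5,-1.1,1.6,15.5,0,3,-1.1,1.6,15.5,0]
}}

```text
t: 16.45
eef_pos: [407.6, -363.3, 23.5]
eef_rot: [0.991, 0.135, 0.001, 0.001]
ft_force: [-0.0, 1.0, 0.8]
finger_gap: 41.8
```

>>> {"fn": "send_rows", "kwargs": {
  "targets": [3,0,0,0,0,3,0,0,0,0,3,0,0,0,0,3,0,0,-2,0,3,0,0,-6,0,3,0,0,-11,0,3,0,0,-16,0,3,0,0,-18,0]
}}

```text
t: 17.25
eef_pos: [408.1, -364.2, 207.9]
eef_rot: [0.991, 0.135, 0.002, 0.003]
ft_force: [-0.3, -0.0, -2.0]
finger_gap: 39.4
```

```bash
python3 - <<'E'
from h import *
need(toW([0,-60,200]),-88)
E
```

```text
t17.2 pos [ 408.1 -364.2  207.9] tote [-225.1 -545.6  207.9] yang -74.5 zt [ 0.005 -0.005 -1.   ] gap 39.4 F [-0.3 -0.  -2. ] NEED [33.24, -41.95, 0.64] turn 13.53
```

>>> {"fn": "send_rows", "kwargs": {
  "targets": [3,3,-4,0,3,3,6,-8,0,6,3,9,-12,0,9,3,12,-16,0,13.5,3,15,-20,0,13.5,3,18,-24,0,13.5,3,21,-28,0,13.5,3,24,-31,0,13.5]
}}

```text
t: 18.05
eef_pos: [555.2, 2.8, 203.5]
eef_rot: [1.0, 0.018, 0.001, -0.0]
ft_force: [-0.1, 0.4, -1.1]
finger_gap: 39.3
```

```bash
python3 - <<'E'
from h import *
need(toW([0,-60,29]),-88)
E
```

```text
t18.1 pos [555.2   2.8 203.5] tote [ -65.2 -184.1  203.5] yang -87.9 zt [ 0.002  0.    -1.   ] gap 39.3 F [-0.1  0.4 -1.1] NEED [6.51, -12.4, 17.46] turn 0.08
```

>>> {"fn": "send_rows", "kwargs": {
  "targets": [3,2,-4,0,0,3,4.5,-8,0,0,3,6.5,-12.4,0,0,3,6.5,-12.4,3,0,3,6.5,-12.4,7,0,3,6.5,-12.4,11,0,3,6.5,-12.4,14,0,3,6.5,-12.4,16.5,0]
}}

```text
t: 18.85
eef_pos: [615.3, 126.4, 36.4]
eef_rot: [1.0, 0.018, 0.0, 0.0]
ft_force: [0.7, 0.1, -1.1]
finger_gap: 39.3
```

>>> {"fn": "send_rows", "kwargs": {
  "targets": [3,0,0,0.5,0,3,0,0,0.9,0,3,0,0,0.9,0,6,0,0,0.9,0,6,0,0,0.9,0,6.5,0,0,-4,0,6.5,0,0,-9,0,5,0,0,-15,0]
}}

```text
t: 19.65
eef_pos: [615.3, 126.2, 179.4]
eef_rot: [1.0, 0.018, 0.0, -0.0]
ft_force: [1.0, 0.5, -0.3]
finger_gap: 51.8
```

```bash
python3 - <<'E'
from h import *
need(toW([0,164,100]),-88)
s=snap("side"); t=snap("top")
im=np.zeros((600,800,3),np.uint8)
im[:300,:400]=cv2.resize(t["color"],(400,300)); im[:300,400:]=cv2.resize(s["color"],(400,300))
im[300:,:400]=cv2.resize(s["color"][190:340,150:350],(400,300)); im[300:,400:]=cv2.resize(s["color"][120:210,220:340],(400,300))
cv2.imwrite("pics/m3.png",im)
E
```

```text
t19.6 pos [615.3 126.2 179.4] tote [ -0.8 -62.8 179.4] yang -88.0 zt [ 0.  0. -1.] gap 51.8 F [ 1.   0.5 -0.3] NEED [0.09, -22.68, 7.94] turn 0.03
```

View pics/m3.png

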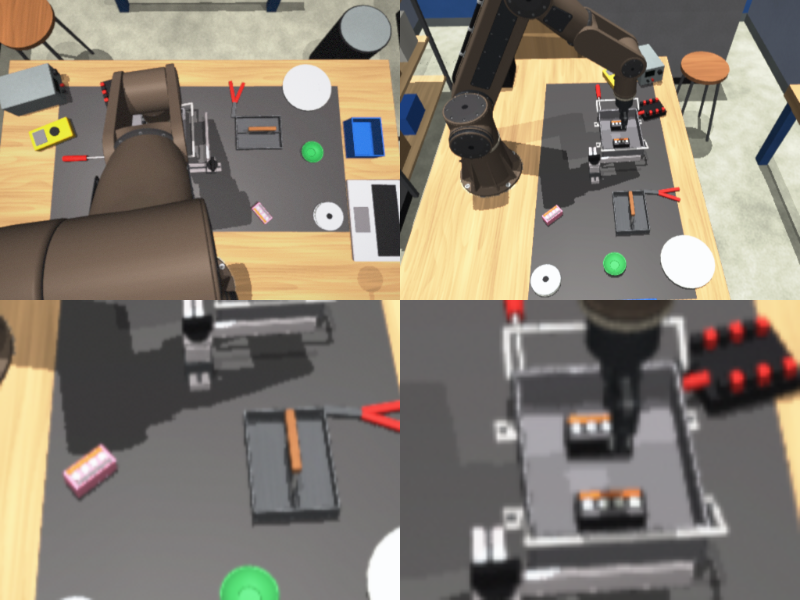

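>>> {"fn": "send_rows", "kwargs": {
  "targets": [4,0.1,-5,0,0,4,0.1,-10,0,0,4,0.1,-15,0,0,4,0.1,-20,0,0,4,0.1,-22.7,0,0,4,0.1,-22.7,3,0,4,0.1,-22.7,6,0,4,0.1,-22.7,7.9,0],
  "newtons": 25
}}

```text
t: 20.55
eef_pos: [607.7, 353.3, 96.7]
eef_rot: [1.0, 0.018, -0.0, 0.0]
ft_force: [-0.3, 0.9, -0.0]
finger_gap: 40.1
```

>>> {"fn": "send_rows", "kwargs": {
  "targets": [4,0,0,0,0,2,0,0,0,0,0.5,0,0,0,0,0.5,0,0,0,0,0.5,0,0,0,0,0.5,0,0,0,0,0.5,0,0,0,0,0.5,0,0,0,0]
}}

```text
t: 21.35
eef_pos: [609.5, 353.1, 99.8]
eef_rot: [1.0, 0.018, 0.001, -0.0]
ft_force: [-0.3, -5.3, 8.6]
finger_gap: 7.9
```

```bash
python3 - <<'E'
from h import *
need(toW([0,164,100]),-88)
b=2.7
for th in np.arange(2.4,-.01,-.3): print(round(th,2), "dy %.2f dz %.2f"%(-58*(np.cos(b)-np.cos(th))/10, -5.8*(np.sin(th)-np.sin(b))))
E
```

```text
t21.4 pos [609.5 353.1  99.8] tote [  1.2 164.2  99.8] yang -88.0 zt [ 0.002  0.001 -1.   ] gap 7.9 F [-0.3 -5.3  8.6] NEED [-0.12, 0.02, -0.02] turn 0.02
2.4 dy 0.97 dz -1.44
2.1 dy 2.32 dz -2.53
1.8 dy 3.93 dz -3.17
1.5 dy 5.65 dz -3.31
1.2 dy 7.35 dz -2.93
0.9 dy 8.85 dz -2.06
0.6 dy 10.03 dz -0.80
0.3 dy 10.78 dz 0.76
0.0 dy 11.04 dz 2.48
```

>>> {"fn": "send_rows", "kwargs": {
  "targets": [0.5,0,0.97,-1.44,0,0.5,0,2.32,-2.53,0,0.5,0,3.93,-3.17,0,0.5,0,5.65,-3.31,0,0.5,0,7.35,-2.93,0,0.5,0,8.85,-2.06,0,0.5,0,10.03,-0.8,0,0.5,0,10.78,0.76,0]
}}

```text
t: 22.15
eef_pos: [613.4, 244.7, 90.6]
eef_rot: [1.0, 0.017, 0.001, -0.0]
ft_force: [3.6, 10.8, -2.0]
finger_gap: 7.8
```

>>> {"fn": "send_rows", "kwargs": {
  "targets": [0.5,0,0.26,1.1,0,0.5,0,0.26,1.7,0,0.5,0,0.26,1.7,0,2,0,0.26,1.7,0,4,0,0.26,1.7,0,4,0,0.26,1.7,0,4,0,0.26,-4,0,4,0,0.26,-8,0]
}}

```text
t: 22.95
eef_pos: [611.3, 242.5, 170.2]
eef_rot: [1.0, 0.018, -0.002, 0.001]
ft_force: [0.9, 0.4, 0.9]
finger_gap: 39.9
```

```bash
python3 - <<'E'
from h import *
need(toW([0,-165,100]),-88)
E
```

```text
t22.9 pos [611.3 242.5 170.2] tote [ -0.8  53.5 170.2] yang -88.0 zt [-0.003 -0.001 -1.   ] gap 39.9 F [0.9 0.4 0.9] NEED [0.1, 21.85, 7.04] turn 0.03
```

>>> {"fn": "send_rows", "kwargs": {
  "targets": [3,0.1,5,0,0,3,0.1,10,0,0,3,0.1,15,0,0,3,0.1,20,0,0,3,0.1,21.8,0,0,3,0.1,21.8,2,0,3,0.1,21.8,5,0,3,0.1,21.8,7,0]
}}

```text
t: 23.75
eef_pos: [620.5, 25.1, 98.9]
eef_rot: [1.0, 0.017, -0.001, -0.0]
ft_force: [-0.3, -0.1, -0.7]
finger_gap: 29.7
```

>>> {"fn": "send_rows", "kwargs": {
  "targets": [3,0,0,0,0,2,0,0,0,0,0.5,0,0,0,0,0.5,0,0,0,0,0.5,0,0,0,0,0.5,0,0,0,0,0.5,0,0,0,0,0.5,0,0,0,0]
}}

```text
t: 24.55
eef_pos: [621.8, 24.7, 102.0]
eef_rot: [1.0, 0.018, 0.001, 0.0]
ft_force: [-1.0, -5.5, 0.0]
finger_gap: 7.8
```

```bash
python3 - <<'E'
from h import *
need(toW([0,-165,100]),-88)
E
```

```text
t24.6 pos [621.8  24.7 102. ] tote [   2.1 -164.5  102. ] yang -88.0 zt [ 0.002 -0.001 -1.   ] gap 7.8 F [-1.  -5.5  0. ] NEED [-0.21, 0.05, 0.2] turn 0.05
```

>>> {"fn": "send_rows", "kwargs": {
  "targets": [0.5,0,-0.97,-1.44,0,0.5,0,-2.32,-2.53,0,0.5,0,-3.93,-3.17,0,0.5,0,-5.65,-3.31,0,0.5,0,-7.35,-2.93,0,0.5,0,-8.85,-2.06,0,0.5,0,-10.03,-0.8,0,0.5,0,-10.75,0.76,0]
}}

```text
t: 25.35
eef_pos: [617.8, 133.6, 91.7]
eef_rot: [1.0, 0.018, 0.001, 0.0]
ft_force: [6.9, -17.3, -3.5]
finger_gap: 7.8
```

>>> {"fn": "send_rows", "kwargs": {
  "targets": [0.5,0,-0.2,1.2,0,0.5,0,-0.2,1.8,0,0.5,0,-0.2,1.8,0,2,0,-0.2,1.8,0,4,0,-0.2,1.8,0,4,0,-0.2,1.8,0,4,0,-0.2,-4,0,4,0,-0.2,-8,0]
}}

```text
t: 26.15
eef_pos: [616.0, 134.4, 172.3]
eef_rot: [1.0, 0.018, -0.002, 0.0]
ft_force: [0.9, -0.7, -0.4]
finger_gap: 39.9
```

```bash
python3 - <<'E'
from h import *
T=np.load("pics/top2.npy",allow_pickle=True).item()
im=T["color"]; h=cv2.cvtColor(im,cv2.COLOR_BGR2HSV); o=cv2.inRange(h,(5,110,60),(24,255,255)); o[:150]=0;o[180:]=0;o[:,:310]=0;o[:,370:]=0
p=np.argwhere(o)[:,::-1].astype(np.float32); q=cv2.boxPoints(cv2.minAreaRect(p)); print(np.round([onz(T,*c,97)[:2] for c in q],0).tolist(), onz(T,*p.mean(0),97))
need([624,-250,180],None)
s=snap("wrist"); cv2.imwrite("pics/w4.png",cv2.resize(s["color"],(640,480)))
E
```

```text
[[632.0, -196.0], [632.0, -304.0], [616.0, -303.0], [616.0, -195.0]] [ 624.1668569  -248.82710084   97.        ]
t26.1 pos [616.  134.4 172.3] tote [ 1.000e-01 -5.470e+01  1.723e+02] yang -88.0 zt [-0.004 -0.001 -1.   ] gap 39.9 F [ 0.9 -0.7 -0.4] NEED [-0.56, 38.44, -0.76] turn None
```

>>> {"fn": "send_rows", "kwargs": {
  "targets": [5,-0.6,38.2,-1.5,-60,5,-0.6,38.2,-1.5,-60,5,-0.6,38.2,-1.5,-60,5,-0.6,38.2,-1.5,-60,5,-0.6,38.2,-1.5,-60,5,-0.6,38.2,-1.5,-60,5,-0.6,38.2,-1.5,-60,5,-0.6,38.2,-1.5,-60]
}}

```text
t: 27.0
eef_pos: [624.3, -239.7, 187.1]
eef_rot: [0.856, 0.518, -0.0, -0.0]
ft_force: [0.4, 0.1, -0.5]
finger_gap: 49.9
```

>>> {"fn": "send_rows", "kwargs": {
  "targets": [5,0,0,0,-28.5,5,0,0,0,-28.5,5,0,0,0,-28.5,5,0,0,0,-28.5,5,0,0,0,-28.5,5,0,0,0,-28.5,5,0,0,0,-28.5,5,0,0,0,-28.5]
}}

```text
t: 27.8
eef_pos: [624.7, -238.1, 187.4]
eef_rot: [0.704, 0.71, -0.0, -0.0]
ft_force: [0.1, 0.7, 0.3]
finger_gap: 49.7
```

```bash
python3 - <<'E'
from h import *
need([624,-249.5,88],0.5)
s=snap("wrist"); np.save("pics/w5.npy",s,allow_pickle=True); cv2.imwrite("pics/w5.png",cv2.resize(s["color"],(640,480)))
h=cv2.cvtColor(s["color"],cv2.COLOR_BGR2HSV); o=cv2.inRange(h,(3,90,40),(24,255,255)); k,l,st,ce=cv2.connectedComponentsWithStats(o)
for i in range(1,k):
    if st[i,4]>200:
        p=np.argwhere(l==i)[:,::-1].astype(np.float32); q=cv2.boxPoints(cv2.minAreaRect(p)); print(st[i],np.round(ce[i]),np.round([onz(s,*c,98)[:2] for c in q],0).tolist())
E
```

```text
t27.8 pos [ 624.7 -238.1  187.4] tote [  -4.3 -427.2  187.4] yang 0.5 zt [-0.  0. -1.] gap 49.7 F [0.1 0.7 0.3] NEED [-1.14, -0.08, 9.94] turn -0.02
[  417     0    95   347 19376] [477. 172.] [[785.0, -384.0], [739.0, -86.0], [803.0, -87.0], [880.0, -387.0]]
[ 249  154   20  120 2118] [259. 213.] [[618.0, -194.0], [633.0, -194.0], [636.0, -303.0], [618.0, -303.0]]
```

View pics/w5.png

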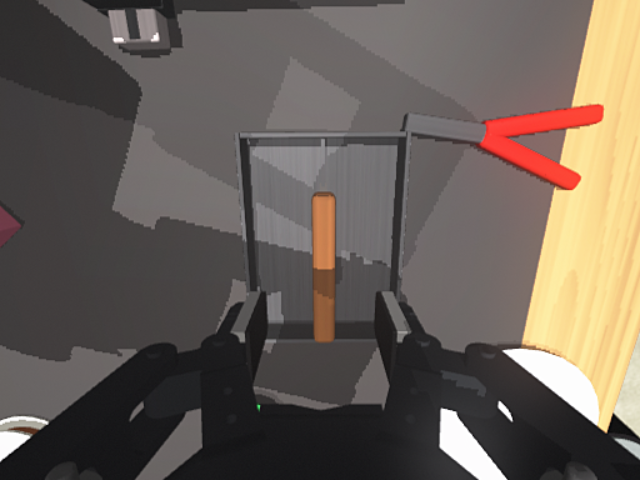

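The handle lies between the jaws, running (324,195)–(324,340), and the tray is square to the tool. The strippers' tip is just outside the tray's far-left corner. I'll descend, grip and lift straight up.

>>> {"fn": "send_rows", "kwargs": {
  "targets": [5,-1.1,0,3,0,5,-1.1,0,6,0,5,-1.1,0,8.5,0,5,-1.1,0,9.9,0,5,-1.1,0,9.9,0,3,-1.1,0,9.9,0,1,-1.1,0,9.9,0,1,-1.1,0,9.9,0],
  "newtons": 90
}}

```text
t: 28.65
eef_pos: [625.8, -249.5, 90.1]
eef_rot: [0.704, 0.71, 0.0, 0.001]
ft_force: [0.8, 0.7, 5.8]
finger_gap: 14.5
```

>>> {"fn": "send_rows", "kwargs": {
  "targets": [1,0,0,0,0,1,0,0,0,0,1,0,0,0,0,1,0,0,-0.5,0,1,0,0,-1.5,0,1,0,0,-3,0,1,0,0,-5,0,1,0,0,-8,0]
}}

```text
t: 29.45
eef_pos: [624.0, -248.8, 169.2]
eef_rot: [0.704, 0.71, -0.0, -0.001]
ft_force: [0.3, -0.0, -4.9]
finger_gap: 14.3
```

>>> {"fn": "send_rows", "kwargs": {
  "targets": [1,0,0,-2,0,1,0,0,-4,0,1,0,0,-6,0,1,0,0,-7,0,1,0,0,-7,0,1,0,0,-7,0,1,0,0,-7,0,1,0,0,-7,0]
}}

```text
t: 30.25
eef_pos: [624.4, -248.9, 237.4]
eef_rot: [0.704, 0.71, -0.0, -0.001]
ft_force: [0.7, -0.1, -3.5]
finger_gap: 14.5
```

```bash
python3 - <<'E'
from h import *
need(toW([0,0,240]),2)
s=snap("side"); w=snap("wrist"); im=np.zeros((600,800,3),np.uint8)
im[:300,:400]=cv2.resize(s["color"],(400,300)); im[300:,:400]=cv2.resize(s["color"][120:210,220:340],(400,300)); im[300:,400:]=cv2.resize(w["color"],(400,300)); im[:300,400:]=cv2.resize(s["color"][160:280,230:390],(400,300))
cv2.imwrite("pics/m5.png",im)
E
```

```text
t30.2 pos [ 624.4 -248.9  237.4] tote [  -5.  -438.   237.4] yang 0.5 zt [-0.002  0.001 -1.   ] gap 14.5 F [ 0.7 -0.1 -3.5] NEED [43.8, -0.63, -0.22] turn -1.47
```

View pics/m5.png

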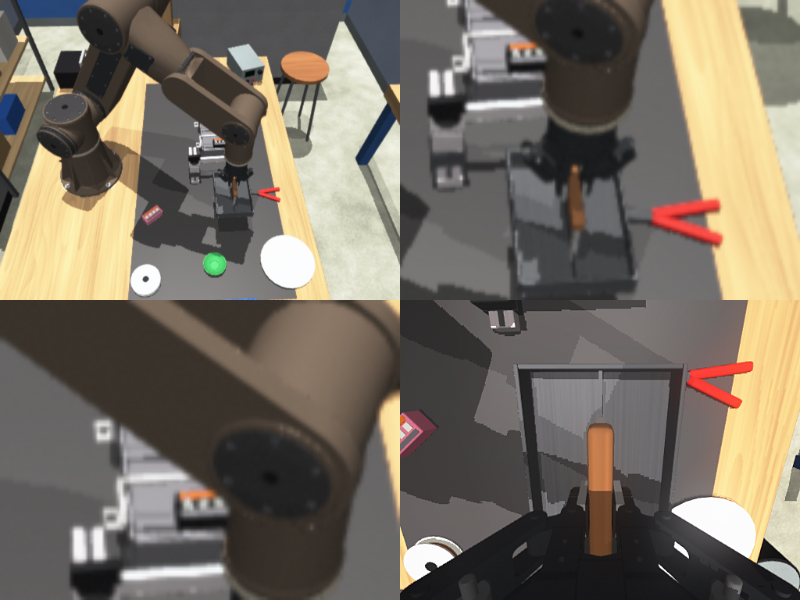

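>>> {"fn": "send_rows", "kwargs": {
  "targets": [1,2,0,-1,0,1,5,0,-1,-0.5,1,9,0,-1,-1,1,13,0,-1,-1.5,1,17,0,-1,-1.5,1,21,0,-1,-1.5,1,25,0,-1,-1.5,1,29,0,-1,-1.5]
}}

```text
t: 31.15
eef_pos: [621.7, 43.1, 248.8]
eef_rot: [0.694, 0.72, 0.0, 0.0]
ft_force: [0.8, -0.3, -3.2]
finger_gap: 14.4
```

```bash
python3 - <<'E'
from h import *
need(toW([0,0,190]),2)
E
```

```text
t31.1 pos [621.7  43.1 248.8] tote [   2.6 -146.1  248.8] yang 2.0 zt [ 0.  0. -1.] gap 14.4 F [ 0.8 -0.3 -3.2] NEED [14.61, -0.25, 5.89] turn 0.04
```

>>> {"fn": "send_rows", "kwargs": {
  "targets": [1,4,-0.1,0,0,1,8,-0.2,0,0,1,12,-0.2,0,0,1,14.6,-0.2,0,0,1,14.6,-0.2,2,0,1,14.6,-0.2,4,0,1,14.6,-0.2,5.5,0,1,14.6,-0.2,5.5,0]
}}

```text
t: 31.95
eef_pos: [613.5, 186.7, 191.5]
eef_rot: [0.694, 0.72, -0.001, -0.001]
ft_force: [-1.0, -1.3, -3.5]
finger_gap: 14.4
```

```bash
python3 - <<'E'
from h import *
need(toW([0,0,170]),2)
w=snap("wrist"); np.save("pics/w6.npy",w,allow_pickle=True); cv2.imwrite("pics/w6.png",cv2.resize(w["color"],(640,480)))
# expected tray corners & bar points
for n,q in(("tray far +y",[70,95,138]),("tray far -y",[-70,95,138]),("barL end",[106,54,75]),("handle",[0,0,200])): print(n,np.round(np.array(proj(w,toW(q)))*1.25))
E
```

```text
t31.9 pos [613.5 186.7 191.5] tote [ -0.6  -2.3 191.5] yang 2.0 zt [-0.003 -0.001 -1.   ] gap 14.4 F [-1.  -1.3 -3.5] NEED [0.23, 0.06, 2.15] turn 0.04
tray far +y [465.  94.]
tray far -y [180.  95.]
barL end [472. 170.]
handle [322. 334.]
```

View pics/w6.png

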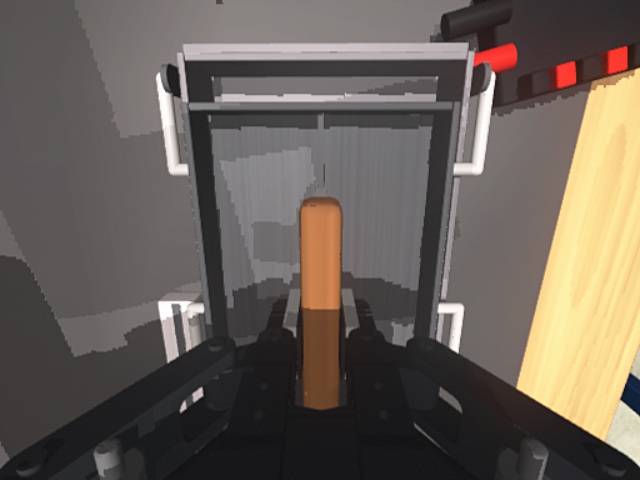

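The wrist view shows the tray hanging level, with its far rim at (187..462,104). The left bail ends at row 170, as predicted for swung in. I'll lower it with a 3 mm correction.

>>> {"fn": "send_rows", "kwargs": {
  "targets": [1,0.3,0.05,0.5,0,1,0.3,0.05,1,0,1,0.3,0.05,1.5,0,1,0.3,0.05,1.8,0,1,0.3,0.05,2,0,1,0.3,0.05,2.1,0,1,0.3,0.05,2.1,0,1,0.3,0.05,2.1,0]
}}

```text
t: 32.8
eef_pos: [615.4, 189.7, 172.6]
eef_rot: [0.694, 0.72, 0.0, 0.0]
ft_force: [-0.3, 1.0, -3.4]
finger_gap: 14.2
```

```bash
python3 - <<'E'
from h import *
need(toW([0,0,169]),2)
E
```

```text
t32.8 pos [615.4 189.7 172.6] tote [  1.4   0.6 172.6] yang 2.0 zt [ 0.  0. -1.] gap 14.2 F [-0.3  1.  -3.4] NEED [-0.06, -0.14, 0.36] turn 0.03
```

>>> {"fn": "send_rows", "kwargs": {
  "targets": [1,0,-0.05,0.1,0,1,0,-0.05,0.2,0,1,0,-0.05,0.3,0,1,0,-0.05,0.4,0,1,0,-0.05,0.4,0,1,0,-0.05,0.4,0,1,0,-0.05,0.4,0,1,0,-0.05,0.4,0]
}}

```text
t: 33.6
eef_pos: [614.9, 189.7, 169.5]
eef_rot: [0.694, 0.72, 0.0, 0.0]
ft_force: [-4.8, -1.5, 11.1]
finger_gap: 14.4
```

```bash
python3 - <<'E'
from h import *
need(toW([0,0,169]),2)
E
```

```text
t33.6 pos [614.9 189.7 169.5] tote [  1.    0.7 169.5] yang 2.0 zt [ 0.001  0.    -1.   ] gap 14.4 F [-4.8 -1.5 11.1] NEED [-0.07, -0.1, 0.05] turn 0.03
```

Contact at z = 169.5, which is as expected. I'll release, rise and check the placing.

>>> {"fn": "send_rows", "kwargs": {
  "targets": [2,0,0,-0.1,0,3,0,0,-0.1,0,4,0,0,-0.1,0,5,0,0,-0.1,0,5,0,0,-3,0,5,0,0,-7,0,5,0,0,-11,0,5,0,0,-13,0]
}}

```text
t: 34.4
eef_pos: [615.9, 189.9, 302.1]
eef_rot: [0.694, 0.72, 0.002, 0.001]
ft_force: [0.6, -0.2, -0.8]
finger_gap: 49.9
```

>>> {"fn": "send_rows", "kwargs": {
  "targets": [5,-5,-3,0,8,5,-10,-6,0,16,5,-15,-9,0,24,5,-20,-12,0,32,5,-24,-13.5,0,40,5,-24,-13.5,0,48,5,-24,-13.5,0,56,5,-24,-13.5,0,64]
}}

```text
t: 35.2
eef_pos: [488.1, -56.0, 298.7]
eef_rot: [0.971, 0.238, 0.0, 0.0]
ft_force: [-0.1, 0.3, 0.2]
finger_gap: 49.9
```

```bash
python3 - <<'E'
from h import *
need([476,-46,200],-88)
t=snap("top"); np.save("pics/top3.npy",t,allow_pickle=True); s=snap("side"); np.save("pics/side3.npy",s,allow_pickle=True); w=snap("wrist"); np.save("pics/w7.npy",w,allow_pickle=True)
im=np.zeros((600,800,3),np.uint8)
im[:300,:400]=cv2.resize(t["color"][110:230,140:300],(400,300),interpolation=cv2.INTER_CUBIC); im[:300,400:]=cv2.resize(s["color"][120:240,200:360],(400,300),interpolation=cv2.INTER_CUBIC); im[300:,:400]=cv2.resize(w["color"],(400,300)); im[300:,400:]=cv2.resize(s["color"],(400,300))
cv2.imwrite("pics/m6.png",im)
E
```

```text
t35.2 pos [488.1 -56.  298.7] tote [-134.4 -240.4  298.7] yang -62.4 zt [ 0. -0. -1.] gap 49.9 F [-0.1  0.3  0.2] NEED [-0.61, -1.45, 9.87] turn 25.59
```

View pics/m6.png

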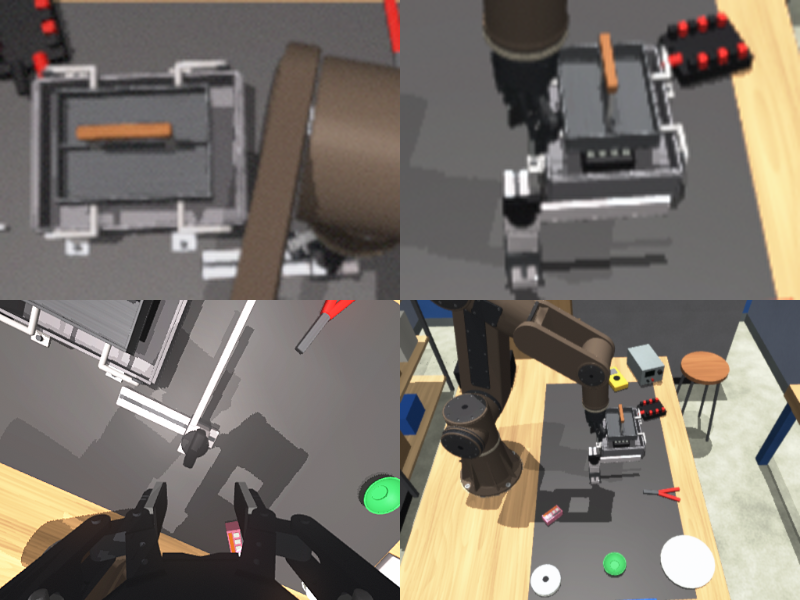

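The tray stands level on the swung-in bails. I'll check its centring numerically and measure the knob by ray.

```bash
python3 - <<'E'
from h import *
T=np.load("pics/top3.npy",allow_pickle=True).item(); W=np.load("pics/w7.npy",allow_pickle=True).item()
f=lambda u,v,z:onz(T,140+(u+.5)/2.5-.5,110+(v+.5)/2.5-.5,z)
c=[toT(f(u,v,114.5)) for u,v in((54,91),(211,83),(213,199),(55,204))]; print(np.round(c,1).tolist(),np.round(np.mean(c,0),1))
h=cv2.cvtColor(T["color"],cv2.COLOR_BGR2HSV); o=cv2.inRange(h,(3,110,60),(24,255,255)); o[:150]=0;o[180:]=0;o[:,:160]=0;o[:,230:]=0
p=np.argwhere(o)[:,::-1].astype(np.float32); print("handle",[np.round(toT(onz(T,*q,177.5)),1).tolist() for q in cv2.boxPoints(cv2.minAreaRect(p))],np.round(toT(onz(T,*p.mean(0),177.5)),1))
k=onz(W,195*1.28,437*1.28-384,157); print("knob",k,toT(k))
im=W["color"]; cv2.imwrite("pics/kn.png",cv2.resize(im[140:240,200:310],None,fx=5,fy=5,interpolation=cv2.INTER_CUBIC))
need([k[0],k[1],140],-88)
E
```

```text
[[66.5, 94.4, 114.5], [70.0, -98.2, 114.5], [-74.1, -97.4, 114.5], [-73.8, 92.4, 114.5]] [ -2.8  -2.2 114.5]
handle [[5.5, 51.4, 177.5], [5.9, -54.9, 177.5], [-10.4, -55.2, 177.5], [-10.8, 50.8, 177.5]] [ -2.3  -1.2 177.5]
knob [497.41638126 -41.70384396 157.        ] [-124.58520463 -226.48295866  157.        ]
t35.4 pos [488.4 -55.1 298.5] tote [-134.1 -239.5  298.5] yang -61.8 zt [ 0. -0. -1.] gap 49.9 F [-0.4  0.5 -0. ] NEED [1.42, -0.75, 15.85] turn 26.19
```

View pics/kn.png

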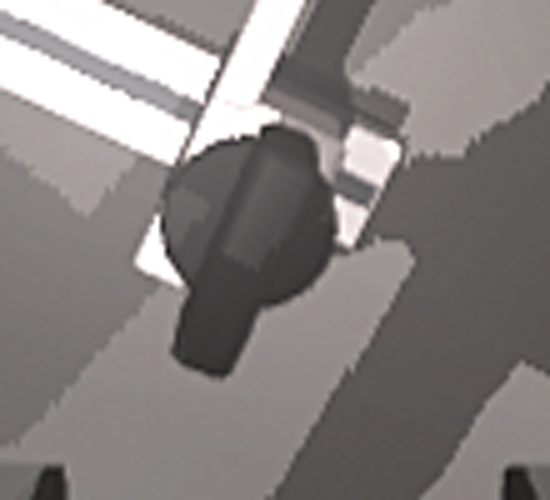

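The enlarged crop shows the black knob's bar top running from (285,128) to (205,370), parallel to the blade, so the knob is tight. The bar is 52 px long, which matches 52 mm. Its centre is at crop (245,249).

```bash
python3 - <<'E'
from h import *
W=np.load("pics/w7.npy",allow_pickle=True).item()
f=lambda u,v:onz(W,200+(u+.5)/5-.5,140+(v+.5)/5-.5,157)
a,b=f(283,132),f(205,368); k=f(245,249); print(np.round(a,1),np.round(b,1),np.round(k,1),toT(k).round(1),"len",np.linalg.norm(a-b),"ang",np.degrees(np.arctan2(*(a-b)[1::-1])))
T=np.load("pics/top0.npy",allow_pickle=True).item()
need([k[0],k[1],140],-88)
# blade face edges from wrist
E
```

```text
[509.1 -43.2 157. ] [456.4 -52.1 157. ] [483.7 -47.6 157. ] [-138.5 -231.9  157. ] len 53.43640629367872 ang 9.655436435280803
t35.4 pos [488.4 -55.1 298.5] tote [-134.1 -239.5  298.5] yang -61.8 zt [ 0. -0. -1.] gap 49.9 F [-0.4  0.5 -0. ] NEED [-0.06, -0.88, 15.85] turn 26.19
```

>>> {"fn": "send_rows", "kwargs": {
  "targets": [5,0,-0.7,2,8,5,0,-0.7,4,16,5,0,-0.7,6,24,5,0,-0.7,8,26.2,5,0,-0.7,9,26.2,5,0,-0.7,9,26.2,5,0,-0.7,9,26.2,5,0,-0.7,9,26.2],
  "newtons": 60
}}

```text
t: 36.15
eef_pos: [485.7, -48.8, 209.4]
eef_rot: [1.0, 0.017, 0.001, 0.0]
ft_force: [-0.1, 0.1, 0.2]
finger_gap: 50.3
```

```bash
python3 - <<'E'
from h import *
W=np.load("pics/w7.npy",allow_pickle=True).item()
for z in(120,123,126): print("disc",z,np.round(onz(W,249.3,182.9,z),1))
s=snap("wrist"); np.save("pics/w8.npy",s,allow_pickle=True); im=s["color"]
need([481,-47.5,140],-88)
u,v=proj(s,[481,-47.5,157]); print(u,v); u,v=int(u),int(v)
im=im[v-60:v+60,u-80:u+80]; cv2.imwrite("pics/kn2.png",cv2.resize(im,None,fx=5,fy=5,interpolation=cv2.INTER_CUBIC))
E
```

```text
disc 120 [481.4 -48.5 120. ]
disc 123 [482.1 -48.3 123. ]
disc 126 [482.9 -48.  126. ]
t36.2 pos [485.7 -48.8 209.4] tote [-136.6 -233.2  209.4] yang -88.1 zt [ 0.001 -0.    -1.   ] gap 50.2 F [-0.8  0.6 -0.1] NEED [-0.47, -0.15, 6.93] turn -0.1
255.53215250152013 228.07235393120425
```

View pics/kn2.png

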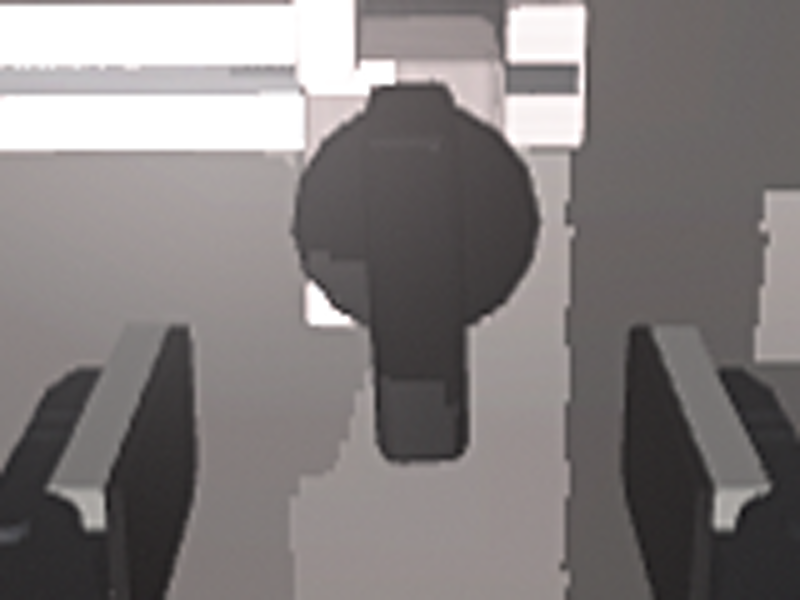

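The bar is centred at crop (420,301), with edges parallel to the jaws, so the knob reads 0. The jaws straddle it with a 1.7 mm offset. Next I'll descend, grip and loosen.

>>> {"fn": "send_rows", "kwargs": {
  "targets": [5,-0.4,0.15,2,0,5,-0.4,0.15,4,0,5,-0.4,0.15,5.5,0,5,-0.4,0.15,6.2,0,5,-0.4,0.15,6.2,0,3,-0.4,0.15,6.2,0,1,-0.4,0.15,6.2,0,1,-0.4,0.15,6.2,0]
}}

```text
t: 37.0
eef_pos: [481.8, -50.3, 147.4]
eef_rot: [1.0, 0.016, 0.001, -0.0]
ft_force: [-1.7, 3.9, 9.2]
finger_gap: 13.3
```

>>> {"fn": "send_rows", "kwargs": {
  "targets": [1,0,0,0,0,1,0,0,0,0,1,0,0,0,0,1,0,0,0,-5,1,0,0,0,-12,1,0,0,0,-19,1,0,0,0,-26,1,0,0,0,-33]
}}

```text
t: 37.8
eef_pos: [481.6, -50.4, 147.4]
eef_rot: [0.953, 0.302, 0.001, 0.0]
ft_force: [-2.6, 2.5, 9.6]
finger_gap: 13.1
```

```bash
python3 - <<'E'
from h import *
need([481,-50,147],-13.7); print(ctrl.observe()["wrist_torque"])
E
```

```text
t37.8 pos [481.6 -50.4 147.4] tote [-140.7 -234.6  147.4] yang -54.9 zt [ 0.001 -0.    -1.   ] gap 13.1 F [-2.6  2.5  9.6] NEED [-0.02, -0.06, 0.04] turn -41.19
[ 0.25216152  0.31556982 -0.16732842]
```

>>> {"fn": "send_rows", "kwargs": {
  "targets": [1,0,0,0,-7,1,0,0,0,-14,1,0,0,0,-21,1,0,0,0,-28,1,0,0,0,-35,1,0,0,0,-40.5,1,0,0,0,-40.5,1,0,0,0,-40.5]
}}

```text
t: 38.6
eef_pos: [480.9, -50.3, 147.3]
eef_rot: [0.791, 0.611, -0.0, -0.0]
ft_force: [-5.8, 1.2, 13.4]
finger_gap: 13.2
```

```bash
python3 - <<'E'
from h import *
need(toW([-140.7,-100,147]),-13.7); print(ctrl.observe()["wrist_torque"])
# blade face y in tote, from top2 (unoccluded there?) white blade columns
for nm in("top0","w1","w7"):
    s=np.load(f"pics/{nm}.npy",allow_pickle=True).item(); g=s["color"].astype(int)
    for x in(-60,-30,0,30,60):
        y=np.arange(-260,-180,.5); v=[]
        for yy in y:
            u,w=proj(s,toW([x,yy,117])); u,w=int(round(u)),int(round(w)); v.append(g[w,u].min() if 0<=u<512 and 0<=w<384 else 0)
        v=np.array(v); b=y[v>200]; print(nm,x,(b.min(),b.max()) if len(b) else None)
E
```

```text
t38.6 pos [480.9 -50.3 147.3] tote [-141.4 -234.5  147.3] yang -14.6 zt [-0.  0. -1.] gap 13.2 F [-5.8  1.2 13.4] NEED [12.91, -3.78, 0.03] turn -0.94
[0.249868   0.97485902 0.10557611]
top0 -60 (np.float64(-219.5), np.float64(-217.0))
top0 -30 (np.float64(-221.0), np.float64(-215.5))
top0 0 (np.float64(-222.0), np.float64(-216.5))
top0 30 (np.float64(-220.0), np.float64(-214.5))
top0 60 (np.float64(-221.0), np.float64(-216.0))
w1 -60 None
w1 -30 None
w1 0 None
w1 30 None
w1 60 None
w7 -60 (np.float64(-222.5), np.float64(-213.0))
w7 -30 (np.float64(-222.5), np.float64(-213.5))
w7 0 (np.float64(-222.5), np.float64(-213.5))
w7 30 (np.float64(-222.0), np.float64(-213.5))
w7 60 None
```

The knob is at its loosened stop. The blade face is at tote y ≈ -215 and the tray end at ≈ -96, so the gap is about 118 mm. I'll slide 108 mm, then creep.

>>> {"fn": "send_rows", "kwargs": {
  "targets": [1,0.8,-0.24,0,0,1,2.2,-0.66,0,0,1,3.8,-1.13,0,0,1,5.4,-1.61,0,0,1,7,-2.09,0,0,1,8.6,-2.56,0,0,1,9.8,-2.92,0,0,1,10.35,-3.08,0,0]
}}

```text
t: 39.4
eef_pos: [476.8, 58.4, 147.3]
eef_rot: [0.791, 0.611, -0.0, -0.0]
ft_force: [-8.0, -2.3, 15.5]
finger_gap: 13.1
```

```bash
cat > gap.py <<'E'
from h import *
need(toW([-140.7,-115,147]))
s=snap("wrist"); np.save("pics/wg.npy",s,allow_pickle=True); print(s["origin"])
g=cv2.cvtColor(s["color"],cv2.COLOR_BGR2GRAY)
for x in(-60,-40,-20,0,20,40):
    y=np.arange(-130,-75,2.); row=[]
    for yy in y:
        u,w=proj(s,toW([x,yy,115])); u,w=int(round(u)),int(round(w)); row.append(int(g[w,u]) if 0<=u<512 and 0<=w<384 else -1)
    print(x,row)
print([np.round(proj(s,toW([x,-96,115]))).tolist() for x in(-60,0,40)])
E
python3 gap.py
```

```text
t39.4 pos [476.8  58.4 147.3] tote [-141.7 -125.7  147.3] yang -14.6 zt [-0.001 -0.    -1.   ] gap 13.1 F [-8.  -2.3 15.5] NEED [1.06, -0.21, 0.03] turn None
[495.39773979 130.65624096 271.7423902 ]
-60 [149, 152, 152, 152, 153, 154, 154, 255, 255, 255, 255, 255, 182, 181, 179, 175, 123, 158, 154, 160, 94, 91, 88, 143, 141, 141, 141, 138]
-40 [148, 148, 148, 150, 151, 151, 151, 255, 255, 255, 255, 255, 171, 181, 177, 173, 110, 114, 176, 175, 94, 91, 96, 142, 160, 159, 159, 159]
-20 [142, 144, 145, 145, 146, 147, 144, 255, 255, 255, 255, 255, 174, 179, 172, 169, 118, 144, 169, 160, 90, 86, 85, 53, 82, 67, 55, 130]
0 [137, 137, 138, 137, 139, 139, 139, 254, 255, 255, 255, 255, 171, 171, 166, 165, 96, 143, 164, 163, 80, 79, 68, 139, 156, 155, 154, 153]
20 [-1, -1, -1, -1, -1, -1, -1, -1, -1, -1, -1, -1, -1, -1, -1, -1, -1, -1, -1, -1, -1, -1, -1, -1, -1, -1, -1, -1]
40 [-1, -1, -1, -1, -1, -1, -1, -1, -1, -1, -1, -1, -1, -1, -1, -1, -1, -1, -1, -1, -1, -1, -1, -1, -1, -1, -1, -1]
[[376.0, 154.0], [481.0, 124.0], [556.0, 103.0]]
```

```bash
cat > gap2.py <<'E'
from h import *
import sys
s=np.load("pics/wg.npy",allow_pickle=True).item()
g=cv2.cvtColor(s["color"],cv2.COLOR_BGR2GRAY).astype(np.float32)
y=np.arange(-122,-80,.5); acc=[]
for x in np.arange(-60,6,3.):
    p=np.array([proj(s,toW([x,yy,115])) for yy in y],np.float32)
    acc.append(cv2.remap(g,p[:,:1],p[:,1:],cv2.INTER_LINEAR).ravel())
m=np.median(acc,0)
print([f"{a:.1f}:{int(b)}" for a,b in zip(y,m)])
E
python3 gap2.py
```

```text
['-122.0:148', '-121.5:148', '-121.0:148', '-120.5:148', '-120.0:148', '-119.5:148', '-119.0:149', '-118.5:149', '-118.0:147', '-117.5:142', '-117.0:163', '-116.5:220', '-116.0:252', '-115.5:255', '-115.0:255', '-114.5:255', '-114.0:255', '-113.5:255', '-113.0:255', '-112.5:255', '-112.0:255', '-111.5:255', '-111.0:255', '-110.5:255', '-110.0:255', '-109.5:255', '-109.0:255', '-108.5:255', '-108.0:255', '-107.5:255', '-107.0:245', '-106.5:203', '-106.0:176', '-105.5:179', '-105.0:181', '-104.5:180', '-104.0:178', '-103.5:178', '-103.0:177', '-102.5:176', '-102.0:175', '-101.5:174', '-101.0:173', '-100.5:171', '-100.0:171', '-99.5:171', '-99.0:167', '-98.5:142', '-98.0:107', '-97.5:98', '-97.0:99', '-96.5:99', '-96.0:131', '-95.5:173', '-95.0:172', '-94.5:150', '-94.0:162', '-93.5:167', '-93.0:166', '-92.5:166', '-92.0:164', '-91.5:143', '-91.0:106', '-90.5:87', '-90.0:91', '-89.5:92', '-89.0:91', '-88.5:91', '-88.0:90', '-87.5:89', '-87.0:89', '-86.5:88', '-86.0:86', '-85.5:99', '-85.0:127', '-84.5:142', '-84.0:141', '-83.5:141', '-83.0:145', '-82.5:155', '-82.0:158', '-81.5:157', '-81.0:156', '-80.5:156']
```

>>> {"fn": "send_rows", "kwargs": {
  "targets": [1,0.1,-0.03,0,0,1,0.2,-0.06,0,0,1,0.3,-0.09,0,0,1,0.4,-0.12,0,0,1,0.5,-0.15,0,0,1,0.6,-0.18,0,0,1,0.65,-0.2,0,0,1,0.65,-0.2,0,0]
}}

```text
t: 40.25
eef_pos: [476.5, 64.3, 147.3]
eef_rot: [0.792, 0.611, -0.0, -0.0]
ft_force: [-7.9, -0.2, 16.1]
finger_gap: 13.0
```

```bash
python3 gap.py | head -1; python3 gap2.py
```

```text
t40.2 pos [476.5  64.3 147.3] tote [-141.8 -119.8  147.3] yang -14.7 zt [-0.001 -0.    -1.   ] gap 13.0 F [-7.9 -0.2 16.1] NEED [0.49, -0.04, 0.03] turn None
['-122.0:146', '-121.5:146', '-121.0:147', '-120.5:147', '-120.0:147', '-119.5:147', '-119.0:148', '-118.5:148', '-118.0:148', '-117.5:148', '-117.0:149', '-116.5:149', '-116.0:149', '-115.5:148', '-115.0:146', '-114.5:154', '-114.0:180', '-113.5:213', '-113.0:227', '-112.5:225', '-112.0:224', '-111.5:221', '-111.0:227', '-110.5:243', '-110.0:253', '-109.5:255', '-109.0:255', '-108.5:255', '-108.0:255', '-107.5:255', '-107.0:255', '-106.5:255', '-106.0:255', '-105.5:255', '-105.0:255', '-104.5:255', '-104.0:255', '-103.5:255', '-103.0:255', '-102.5:255', '-102.0:255', '-101.5:255', '-101.0:242', '-100.5:198', '-100.0:178', '-99.5:182', '-99.0:183', '-98.5:182', '-98.0:180', '-97.5:179', '-97.0:179', '-96.5:177', '-96.0:177', '-95.5:170', '-95.0:158', '-94.5:154', '-94.0:166', '-93.5:171', '-93.0:170', '-92.5:171', '-92.0:166', '-91.5:147', '-91.0:113', '-90.5:95', '-90.0:98', '-89.5:98', '-89.0:98', '-88.5:98', '-88.0:97', '-87.5:97', '-87.0:96', '-86.5:95', '-86.0:94', '-85.5:94', '-85.0:93', '-84.5:106', '-84.0:134', '-83.5:147', '-83.0:146', '-82.5:145', '-82.0:149', '-81.5:160', '-81.0:161', '-80.5:160']
```

>>> {"fn": "send_rows", "kwargs": {
  "targets": [1,0.1,-0.03,0,0,1,0.2,-0.06,0,0,1,0.3,-0.09,0,0,1,0.4,-0.12,0,0,1,0.48,-0.15,0,0,1,0.48,-0.15,0,0,1,0.48,-0.15,0,0,1,0.48,-0.15,0,0]
}}

```text
t: 41.1
eef_pos: [476.3, 69.3, 147.3]
eef_rot: [0.792, 0.611, -0.0, -0.0]
ft_force: [-7.8, 0.2, 16.6]
finger_gap: 13.0
```

```bash
sed -i 's/^y=.*; acc/y=np.arange(-103,-87,.5); acc/' gap2.py; python3 gap.py | head -1; python3 gap2.py
```

```text
t41.1 pos [476.3  69.3 147.3] tote [-141.8 -114.8  147.3] yang -14.7 zt [-0.001 -0.    -1.   ] gap 13.0 F [-7.8  0.2 16.6] NEED [0.01, 0.11, 0.03] turn None
['-103.0:255', '-102.5:255', '-102.0:255', '-101.5:255', '-101.0:255', '-100.5:255', '-100.0:255', '-99.5:255', '-99.0:255', '-98.5:255', '-98.0:255', '-97.5:255', '-97.0:255', '-96.5:255', '-96.0:251', '-95.5:216', '-95.0:176', '-94.5:171', '-94.0:184', '-93.5:188', '-93.0:186', '-92.5:186', '-92.0:183', '-91.5:163', '-91.0:130', '-90.5:109', '-90.0:113', '-89.5:113', '-89.0:114', '-88.5:113', '-88.0:113', '-87.5:112']
```

>>> {"fn": "send_rows", "kwargs": {
  "targets": [1,0.02,-0.01,0,0,1,0.04,-0.01,0,0,1,0.06,-0.02,0,0,1,0.08,-0.02,0,0,1,0.1,-0.03,0,0,1,0.1,-0.03,0,0,1,0.1,-0.03,0,0,1,0.1,-0.03,0,0]
}}

```text
t: 41.95
eef_pos: [476.3, 70.1, 147.3]
eef_rot: [0.792, 0.611, -0.0, -0.0]
ft_force: [-7.0, -4.0, 15.2]
finger_gap: 13.1
```

```bash
sed -i 's/^y=.*; acc/y=np.arange(-98,-88,.25); acc/' gap2.py; python3 gap2.py;  python3 gap.py | head -1; python3 gap2.py
```

```text
['-98.0:255', '-97.8:255', '-97.5:255', '-97.2:255', '-97.0:255', '-96.8:255', '-96.5:255', '-96.2:255', '-96.0:251', '-95.8:236', '-95.5:216', '-95.2:194', '-95.0:176', '-94.8:167', '-94.5:171', '-94.2:178', '-94.0:184', '-93.8:187', '-93.5:188', '-93.2:187', '-93.0:186', '-92.8:186', '-92.5:186', '-92.2:186', '-92.0:183', '-91.8:175', '-91.5:163', '-91.2:148', '-91.0:130', '-90.8:115', '-90.5:109', '-90.2:111', '-90.0:113', '-89.8:113', '-89.5:113', '-89.2:113', '-89.0:114', '-88.8:114', '-88.5:113', '-88.2:113']
t42.0 pos [476.3  70.1 147.3] tote [-141.7 -114.   147.3] yang -14.7 zt [-0.001 -0.    -1.   ] gap 13.1 F [-7.  -4.  15.2] NEED [-0.07, 0.13, 0.03] turn None
['-98.0:255', '-97.8:255', '-97.5:255', '-97.2:255', '-97.0:255', '-96.8:255', '-96.5:255', '-96.2:255', '-96.0:255', '-95.8:255', '-95.5:255', '-95.2:250', '-95.0:239', '-94.8:214', '-94.5:192', '-94.2:178', '-94.0:171', '-93.8:172', '-93.5:177', '-93.2:185', '-93.0:190', '-92.8:189', '-92.5:189', '-92.2:189', '-92.0:189', '-91.8:189', '-91.5:189', '-91.2:184', '-91.0:176', '-90.8:162', '-90.5:146', '-90.2:128', '-90.0:113', '-89.8:111', '-89.5:112', '-89.2:114', '-89.0:115', '-88.8:115', '-88.5:114', '-88.2:116']
```

The blade and the tray wall moved together (0.8 and 0.7 mm) and the force jumped by 4 N, so contact is made. Now I'll tighten the knob clockwise.

>>> {"fn": "send_rows", "kwargs": {
  "targets": [1,0,0,0,6,1,0,0,0,13,1,0,0,0,20,1,0,0,0,27,1,0,0,0,34,1,0,0,0,41,1,0,0,0,48,1,0,0,0,54,1,0,0,0,54]
}}

```text
invalid input
```

```bash
python3 - <<'E'
from h import *
need([476.3,70.1,147.3],-88); print(ctrl.observe()["wrist_torque"])
E
```

```text
t42.0 pos [476.3  70.1 147.3] tote [-141.8 -114.   147.3] yang -14.7 zt [-0.001 -0.    -1.   ] gap 13.1 F [-8.8 -3.6 15.6] NEED [-0.0, 0.0, -0.0] turn 73.35
[-0.56727332  1.36356195  0.09373633]
```

Nine rows were refused, so I'm resending with eight.

>>> {"fn": "send_rows", "kwargs": {
  "targets": [1,0,0,0,6,1,0,0,0,13,1,0,0,0,20,1,0,0,0,27,1,0,0,0,34,1,0,0,0,41,1,0,0,0,48,1,0,0,0,54]
}}

```text
t: 42.8
eef_pos: [477.1, 70.2, 147.3]
eef_rot: [0.983, 0.183, 0.0, 0.0]
ft_force: [-2.9, -4.0, 10.2]
finger_gap: 13.3
```

>>> {"fn": "send_rows", "kwargs": {
  "targets": [1,0,0,0,5,1,0,0,0,10,1,0,0,0,15,1,0,0,0,19,1,0,0,0,21,1,0,0,0,22.5,1,0,0,0,22.5,1,0,0,0,22.5]
}}

```text
t: 43.6
eef_pos: [477.2, 69.9, 147.4]
eef_rot: [1.0, -0.009, 0.0, 0.0]
ft_force: [-3.1, -7.0, 12.4]
finger_gap: 12.9
```

```bash
python3 - <<'E'
from h import *
need([476.3,70.1,147.3],-88); print(ctrl.observe()["wrist_torque"])
E
```

```text
t43.6 pos [477.2  69.9 147.4] tote [-140.9 -114.3  147.4] yang -91.1 zt [ 0.001 -0.001 -1.   ] gap 12.9 F [-3.1 -7.  12.4] NEED [-0.09, -0.02, 0.01] turn -3.08
[-1.2519978   0.53095901  1.0438084 ]
```

Torque is 1.04 N·m, well above 0.15, so the knob is at its tight end. I'll release, rise and move clear.

>>> {"fn": "send_rows", "kwargs": {
  "targets": [2,0,0,0,0,3,0,0,0,0,3.5,0,0,0,0,3.5,0,0,-1,0,3.5,0,0,-3,0,3.5,0,0,-6,0,3.5,0,0,-10,0,3.5,0,0,-14,0]
}}

```text
t: 44.4
eef_pos: [476.5, 70.4, 288.5]
eef_rot: [1.0, -0.01, -0.0, -0.0]
ft_force: [1.5, -0.2, -0.1]
finger_gap: 35.2
```

>>> {"fn": "send_rows", "kwargs": {
  "targets": [5,0,5,0,0,5,0,10,0,0,5,0,15,0,0,5,0,20,0,0,5,0,25,0,0,5,0,30,0,0,5,0,35,0,0,5,0,36,0,0]
}}

```text
t: 45.2
eef_pos: [469.4, -294.2, 287.2]
eef_rot: [1.0, -0.012, 0.0, 0.001]
ft_force: [1.1, -0.2, 0.3]
finger_gap: 50.0
```

```bash
python3 - <<'E'
from h import *
need([476.3,70.1,147.3],-88)
t=snap("top"); s=snap("side"); np.save("pics/topF.npy",t,allow_pickle=True); np.save("pics/sideF.npy",s,allow_pickle=True)
h=cv2.cvtColor(t["color"],cv2.COLOR_BGR2HSV); o=cv2.inRange(h,(3,110,60),(24,255,255)); o[:150]=0;o[180:]=0;o[:,:160]=0;o[:,230:]=0
p=np.argwhere(o)[:,::-1].astype(np.float32)
if len(p)>20: print("handle",[np.round(toT(onz(t,*q,177.5)),1).tolist() for q in cv2.boxPoints(cv2.minAreaRect(p))],np.round(toT(onz(t,*p.mean(0),177.5)),1))
im=np.zeros((600,800,3),np.uint8)
im[:300,:400]=cv2.resize(t["color"][110:230,140:300],(400,300),interpolation=cv2.INTER_CUBIC); im[:300,400:]=cv2.resize(s["color"][120:240,200:360],(400,300),interpolation=cv2.INTER_CUBIC); im[300:,:400]=cv2.resize(t["color"],(400,300)); im[300:,400:]=cv2.resize(s["color"],(400,300))
cv2.imwrite("pics/mF.png",im)
E
```

```text
t45.2 pos [ 469.4 -294.2  287.2] tote [-161.4 -477.8  287.2] yang -91.3 zt [ 0.001 -0.002 -1.   ] gap 50.0 F [ 1.1 -0.2  0.3] NEED [-0.18, -36.46, 13.93] turn -3.34
handle [[5.5, 54.3, 177.5], [5.9, -52.1, 177.5], [-10.2, -52.5, 177.5], [-10.6, 53.7, 177.5]] [ -2.4   1.1 177.5]
```

View pics/mF.png

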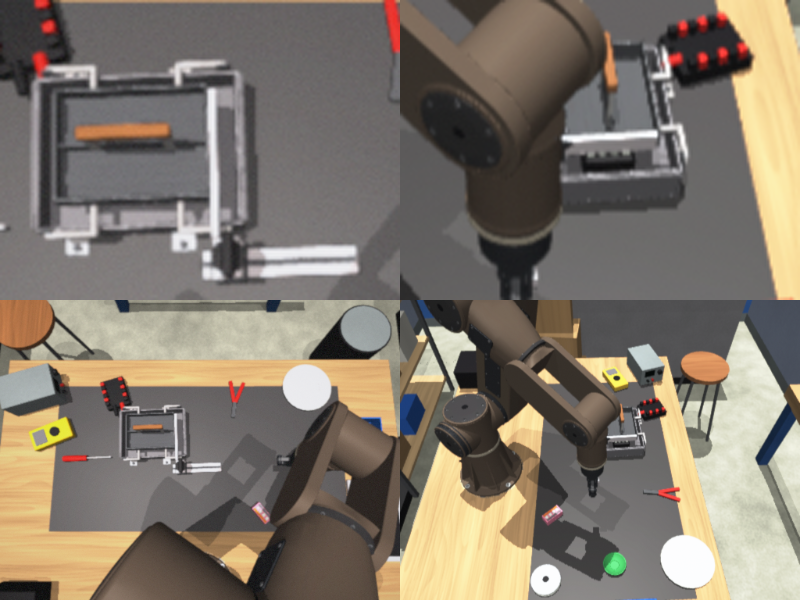

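The final picture shows the tray level on both bails and centred, with the blade against its end wall. The knob bar is parallel to the tote's x and the bench is clear of black modules. Handing in.

```bash
python3 -c "
from bench import ctrl
print(ctrl.sign_off())"
```

```text
the job is handed in; nothing more can be done
None
```

The job is done and handed in at about 45 s of robot time; no verdict was reported.

- **Bails and modules:** I swung both bails out and put the two black relay modules that were on the bench into the tote. The pink one stayed where it was. I then swung both bails back in.
- **Tray:** It stands on the bails. The handle measures about (-2, +1) mm from the tote's centre in the top view, within camera accuracy and in line with the tote.
- **End stop:** I freed the knob to its stop and slid the end stop about 121 mm, until the blade and tray moved together and the force rose by 4 N. I then tightened the knob; its end stop took 1.04 N·m.
- **Last picture:** It shows the blade against the tray, the knob bar parallel to the tote's x, and the strippers and screwdriver where they were. The dish is hidden by the arm in the top view and looks unmoved from the side.

- **Disagreements:** Position estimates of the tray differed by 2–3 mm between the top and wrist cameras. One early knob reading was about 8° off, but a closer look showed the knob at 0.
- **Refused call:** One move call was refused because I gave it nine rows; I resent it with eight.
- **Not checked:** I did not measure the gap between blade and tray after releasing the knob, only judged it from the picture.

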